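# Start the fourth coach screw of the bench anvil

## Task

The little anvil is being screwed to the bench: three of its four hexagon-headed coach screws are started, and the fourth, which stands a little higher, only rests in its pilot hole. Take the nut driver out of its wooden stand, fit it over that screw's head and turn clockwise while pressing down firmly, but not brutally, so that the thread bites instead of the screw spinning and reaming out its hole; stop when its head is level with the other three. Then put the driver back upright in its own hole in the stand and leave everything else where it is.

Things in the scene. Friction and masses are not known exactly. Their poses are not given: they have to be found in the camera images.
- screw_head (a point): centre of the top of the head of the screw to be started, at any of the anvil's four corners: a steel 8 mm coach screw, upright. Head 13 mm across flats, 5.5 mm high, chamfered on top; this point starts 37 mm above the bench, the tops of the other three, alike heads are at 33.5 mm. Its frame turns with the screw: two flats face its +y and -y, the others follow every 60 degrees; z is up.
- coach_screw: that same screw; origin on its axis, at bench height at the start. Thread pitch 3.6 mm: one clockwise turn (seen from above) takes it 3.6 mm down, but only while it is pressed down with more than about 9 N; 12 to 25 N is right. Pressed less, it just spins in its pilot hole (about 0.06 N m either way). Pressing without turning only springs it down a few tenths of a mm.
- screw_in (a joint): how far the screw has gone in, m: 0 at the start, 0.0036 (one turn) when its head is level with the other three. It cannot be backed out.
- screw_spin (a joint): how far the screw has spun in its hole without biting, rad, clockwise from above positive; 0 at the start.
- anvil: small dark steel bench anvil, fixed, 75 mm high; origin at the middle of the underside of its 108 x 120 x 8 mm foot (x and y of its frame). Horn towards its own +y (tip 126 mm out), heel towards -y. Screws at x = +-42, y = +-48 mm. Its body, 42 mm wide, stands between the screws.
- driver: the nut driver, upright, loose, 152 mm long, about 0.16 kg; origin at the centre of the mouth of its socket (its lower end), z up along the shaft. Hexagonal dark wooden handle 26 mm across flats from 83 to 145 mm above the origin, slim 8 mm shaft, steel socket 23 mm in diameter and 20 mm long. Flats of handle and of socket alike face its +y and -y and follow every 60 degrees.
- driver_grip (a point): the middle of the upper part of the handle, 120 mm above the socket's mouth; a good place to grasp, across two flats.
- driver_socket (a point): centre of the mouth of the driver's hexagonal socket: 14.4 mm across flats (1.4 mm wider than the head, about 13 degrees of play each way), with a flared mouth, 8 mm deep to a flat bottom that bears on the top of the head. Fitted, this mouth is 8 mm below the head's top. Pressing contact gives by very roughly 0.05 mm per N.
- stand_hole (a point): centre of the mouth of the driver's round hole in the stand: 26.5 mm in diameter, 43 mm deep, flat bottom (the driver stands on it, its socket's mouth 12 mm above the bench).
- stand: fixed wooden block with three holes in a row, 70 (x) x 190 (y) x 55 mm high, origin at the middle of its underside; the driver stands in the middle hole, other tools 64 mm to either side along y.
- screwdriver: flat screwdriver with a round pale handle, upright in the stand's hole at -y, its top 129 mm above the bench; leave it.
- awl: awl with a pear-shaped handle, upright in the stand's hole at +y, its top 130 mm above the bench; leave it.
- dapping_block: 50 mm steel cube with hollows; leave it.
- solder_tray: white tray 150 x 110 x 26 mm; leave it.
- charcoal: black block 90 x 60 x 30 mm in the tray; leave it.
- bench_block: steel plate 100 x 100 x 20 mm; leave it.
- screw_tin: tin of spare screws 100 x 80 x 24 mm; leave it.
- hammer: hammer 240 mm long lying flat; leave it.
- ring_clamp: wooden ring clamp 120 mm long lying flat; leave it.

How it is judged:
On the way, in this order (a step that is already met when the one before it is completed fails the run):
1. the driver presses on the head of the high screw (contact force between driver and coach_screw above 4 N), for 0.1 s.
2. the screw has cut its first thread and is level with the others (value of joint screw_in above 0.0026 m), for 0.2 s.
At the end, for the whole second after the job is handed in: The screw has gone in 2.6 to 4.8 mm (level with the others, 3.6 mm, within about 1 mm), and the driver stands released and at rest, upright (within 7 degrees) in its hole of the stand, its socket within 6 mm of the hole's axis and at least 38 mm deep (value of joint screw_in between 0.0026 and 0.0048 m and horizontal distance between driver_socket and stand_hole below 0.006 m and z of driver_socket in the frame of stand_hole below -0.038 m and angle between driver's own z axis and vertical below 0.12 rad and linear speed of driver below 0.02 m/s); the robot touches nothing.
It fails at once if the driver bears brutally on the screw, with more than 60 N (contact force between driver and coach_screw above 60 N).
It fails at once if the screw spins more than a whole turn in its hole without biting (value of joint screw_spin above 6.3 rad or value of joint screw_spin below -6.3 rad).
It fails at once if the gripper itself touches the screw (contact force between any of the fingers, the arm and coach_screw above 1 N).
It fails at once if another thing is shifted by more than 15 mm (distance of any of screwdriver, awl, dapping_block, solder_tray, charcoal, bench_block, screw_tin, hammer, ring_clamp from where it was at the start of the episode above 0.015 m).
It also fails if it takes over 72 s, if anything falls off the work surface, if the arm or the gripper's body presses on something with over 40 N, if the wrist force passes 120 N, or if a joint passes its speed limit or range.

## Robot

A 7-joint arm with a two-finger parallel gripper is mounted at the origin on the work surface. World frame = base frame: x ahead of the robot, y to its left, z up, the work surface at z = 0. Lengths are in m, angles in rad, forces in N, time in s.
With the tool pointing down it reaches from about 0.425 to 0.825 m from the base axis. Payload 3.6 kg.
Tool frame: the origin (TCP) lies at the very end of the fingers, on their centre line; the grasp point (between the pads) lies 19 mm behind it; z points along the fingers, y is the direction in which the jaws open and shut (so a half turn about z gives the same grasp; the last joint's range is limited). The gripper opens to 85 mm and grips with 20 to 120 N. Pads are 22 mm wide; open, the fingers measure 114 mm over their backs; the gripper's body (76 mm by 85 mm) begins 54 mm behind the grasp point. The pads swing forward as they close: fully open they stand 13 mm farther back than shut.
Start: joints at [1.175, 0.615, -0.013, 1.423, 0.008, 1.103, -0.04], TCP at [0.235, -0.606, 0.231] pointing down, gripper open.
Joint ranges: [-3.12, 3.12], [-0.3, 2.06], [-1.34, 1.32], [0.26, 2.42], [-1.36, 4.5], [0.01, 1.98], [-2.84, 2.84]. Speed limits (rad/s): [2.79, 2.79, 3.14, 3.14, 3.14, 3.14, 3.14].

## Interface

Orientations are given as a unit quaternion [w, x, y, z].
In Python, from rig import bot gives the robot as it stands. The module is installed in compiled form; this text tells all that it offers.
- The arm moves only by the tool jog_arm, never from a script. Its argument "commands" is a list of rows, each an object with "linear": the shift along the tool's x, y, z in cm, a list of three; "twist": the turn, a rotation vector about the tool's x, y, z in rad, a list of three; "grip": the opening, from 0 (shut) to 1 (fully open). In form: [{"linear": [dx, dy, dz], "twist": [wx, wy, wz], "grip": grip}, ...]. A call has 1 to 20 rows; each row shifts and turns the commanded pose from where the row before left it, along the tool's axes as they then stand; what a row does not reach is not made up. A row lasts 1/12 s, in which the tool goes at most 41.7 mm and 7.16 degrees, less where a joint would pass 70% of its speed; a pose out of reach is approached as far as the arm can. A call with a gripper value outside its range is refused whole. The fingers move at their own pace and stop on an object; the grip force is fixed at half the most. Time passes only in rows, so rows that do not move let the fingers close. It gives the time, the measured TCP pose, the force and the opening at its end, in the units of the state.
- bot.observe(): the state, without advancing time (a new reading comes with each control period).
- bot.get_image(name): name is "side" or "top" or "wrist"; returns the picture (384x512x3 uint8, blue, green, red); there is no depth.
- bot.get_calibration(name): a dict with "fx", "fy", "cx", "cy" (pixels), "R" (3x3) and "t" (3): a world point X has camera coordinates R X + t; the wrist camera has in their place "T_tool_cam" (4x4, takes a point from camera to tool coordinates, whose origin is the TCP and whose axes are the flange's). Camera axes: x right, y down, z forward; pixel columns grow to the right and rows downward; lengths in m; the calibration is good to about 2 mm. A picture is of the moment at which its call begins: read the wrist's pose just before it. get_calibration takes no time and is no camera call.
- bot.hand_in(): hands the job in, once; it reports no verdict.
The state is a dict: "time_s": time; "qpos": joint angles; "joint_velocities": joint speeds; "joint_torque": joint torques, N m; "tool_pos": TCP position; "orientation": TCP orientation; "ft_force": force on the tool from outside, world axes, zero at the start; "moment": the same for the moment, N m; "opening": opening from 0.0 (shut) to 1.0 (fully open).
Only numpy, scipy, OpenCV 4.12 (cv2) and the standard library are available. Lean on these libraries where they do the work, as an engineer would, in place of code of your own. Each camera call takes 0.05 s, during which the arm holds its last target. There are 200 camera calls.

## Working session

There is one attempt and no reset: what is moved stays moved. The work goes in short steps, Python scripts to look and compute and a tool call to move; the robot and the scene stay as the last step left them, time stands still between calls to the robot, and variables do not carry over. Pictures are saved under pics/ and viewed, about 8 in all and at most 12, crops included, and the job is handed in when it is done.

Besides the shell and the picture viewer there is one more tool, called after "Emit:" as name([rows], argument=value, ...), one row to a line, values as JSON. jog_arm: Moves the arm, as the interface text tells. Its arguments: {"type":"object","properties":{"commands":{"type":"array"}},"required":["commands"]}

```bash
mkdir -p pics
python3 - <<'E'
from rig import bot
import cv2,numpy as np
print(bot.observe())
for n in("top","side","wrist"):
    print(n,bot.get_calibration(n))
    cv2.imwrite(f"pics/{n}0.png",bot.get_image(n))
E
```

```text
{'time_s': 0.0, 'qpos': array([ 1.17450999,  0.61592678, -0.01260608,  1.42494603,  0.00808607,
        1.10336348, -0.04043614]), 'joint_velocities': array([ 0.00054222, -0.00077316, -0.00154224,  0.00083959, -0.00154788,
       -0.00039887, -0.00106412]), 'joint_torque': array([-3.91297772e-04, -4.69212735e+01,  2.58788858e-01, -1.71033257e+01,
        9.88667482e-03,  9.65449348e-03,  1.15233263e-06]), 'tool_pos': array([ 0.23464681, -0.60533703,  0.23011763]), 'orientation': array([-1.27177740e-03,  9.82953597e-01,  1.83849243e-01, -2.53864661e-04]), 'ft_force': array([-0.13019729,  0.44151111, -0.3109373 ]), 'moment': array([0.01567744, 0.05934203, 0.04458019]), 'opening': 0.9992601776919392}
top {'fx': 442.40529246658326, 'fy': 442.40529246658326, 'cx': 255.04710023299432, 'cy': 198.69919472999786, 'R': array([[-0.00580351, -0.99995147, -0.00796034],
       [-0.99624492,  0.00646931, -0.0863378 ],
       [ 0.08638511,  0.00742939, -0.99623412]]), 't': array([-0.04421705,  0.5641415 ,  1.36770044])}
side {'fx': 360.2620962268786, 'fy': 360.2620962268786, 'cx': 255.95122264730557, 'cy': 189.06779046566936, 'R': array([[-0.99703402, -0.07645542,  0.00881648],
       [-0.04501825,  0.48645251, -0.87254645],
       [ 0.06242211, -0.8703554 , -0.4884516 ]]), 't': array([0.55111284, 0.14778651, 0.87665833])}
wrist {'fx': 325.57674126139796, 'fy': 325.57674126139796, 'cx': 256.94180584087127, 'cy': 191.94556771353732, 'T_tool_cam': array([[-5.20518192e-04, -9.54619139e-01, -2.97828857e-01,
         7.65465288e-02],
       [ 9.99999065e-01, -1.20239192e-04, -1.36230947e-03,
        -1.30985859e-03],
       [ 1.26467599e-03, -2.97829287e-01,  9.54618309e-01,
        -1.42110209e-01],
       [ 0.00000000e+00,  0.00000000e+00,  0.00000000e+00,
         1.00000000e+00]])}
```

View pics/top0.png

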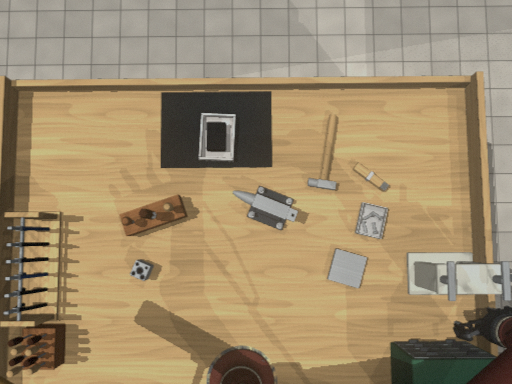

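View pics/side0.png

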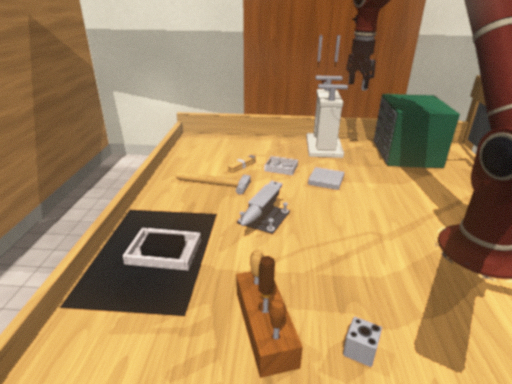

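```bash
cat > h.py <<'E'
import numpy as np,cv2
from rig import bot
from scipy.spatial.transform import Rotation as Ro
def ray(n,uv,z,tp=None):
    """world point at height z on pixel uv's ray; tp=(pos,quat) for wrist"""
    c=bot.get_calibration(n); d=np.array([(uv[0]-c["cx"])/c["fx"],(uv[1]-c["cy"])/c["fy"],1])
    if n=="wrist":
        q=np.array(tp[1]);R=Ro.from_quat(q[[1,2,3,0]]).as_matrix();T=c["T_tool_cam"]
        o=R@T[:3,3]+tp[0];d=R@T[:3,:3]@d
    else: o=-c["R"].T@c["t"];d=c["R"].T@d
    return o+d*(z-o[2])/d[2]
def proj(n,X,tp=None):
    c=bot.get_calibration(n)
    if n=="wrist":
        q=np.array(tp[1]);R=Ro.from_quat(q[[1,2,3,0]]).as_matrix();T=c["T_tool_cam"]
        p=T[:3,:3].T@(R.T@(np.array(X)-tp[0])-T[:3,3])
    else: p=c["R"]@X+c["t"]
    return np.array([c["fx"]*p[0]/p[2]+c["cx"],c["fy"]*p[1]/p[2]+c["cy"]])
def crop(im,x,y,w,h,s): return cv2.resize(im[y:y+h,x:x+w],None,fx=s,fy=s,interpolation=cv2.INTER_CUBIC)
def grid(im,x,y,s,step=10):
    for u in range(-x%step,im.shape[1]//s,step): cv2.putText(im,str(x+u),(u*s,10),0,.35,(0,0,255),1);cv2.line(im,(u*s,12),(u*s,18),(0,0,255),1)
    for v in range(-y%step,im.shape[0]//s,step): cv2.putText(im,str(y+v),(0,v*s+4),0,.35,(0,0,255),1)
    return im
E
python3 - <<'E'
from h import *
t=cv2.imread("pics/top0.png");s=cv2.imread("pics/side0.png")
f=lambda im,x,y,w,h,k:grid(crop(im,x,y,w,h,k),x,y,k)
a=np.hstack([f(t,228,182,80,50,5),f(t,114,190,80,50,5)])
b=np.hstack([f(s,230,175,80,64,5),f(s,230,250,80,64,5)])
cv2.imwrite("pics/c1.png",np.vstack([a,b]))
E
```

```text
(no output)
```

View pics/c1.png

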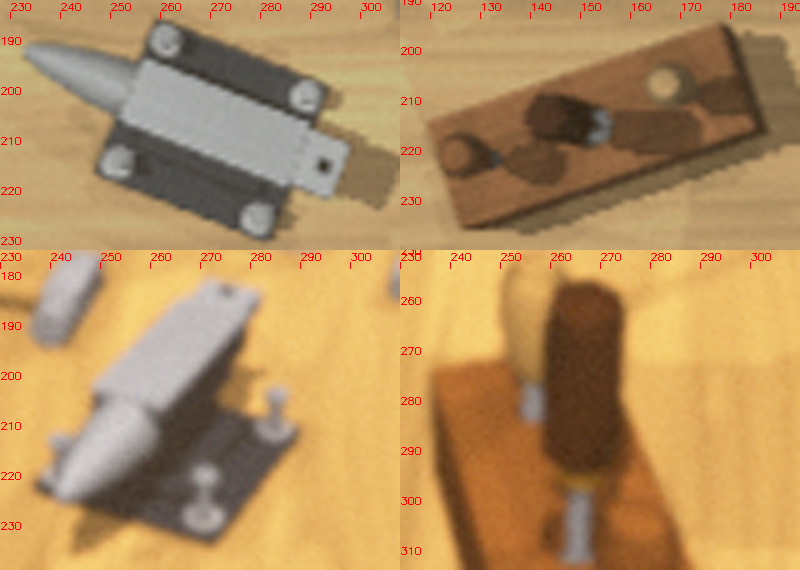

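Run:
```python
from h import *
P=lambda *a:print(a[:2],ray(*a).round(4))
for uv in [(261,189.5),(289,200.5),(251.5,214.5),(279.5,225.5)]: P("top",uv,.034)
P("top",(142.5,213),.164); P("side",(269,258.5),.164)
P("top",(155,215.5),.06)
for uv in [(119.5,214.5),(178,194),(187,216),(128,236)]: P("top",uv,.055)
P("top",(126,221),.129);P("top",(168,207),.130)
for uv in [(275.5,202),(270.5,217)]: P("side",uv,.034)
P("side",(270.5,219),.036)
```

```text
('top', (261, 189.5)) [ 0.5918 -0.0666  0.034 ]
('top', (289, 200.5)) [ 0.5567 -0.1537  0.034 ]
('top', (251.5, 214.5)) [ 0.5137 -0.0364  0.034 ]
('top', (279.5, 225.5)) [ 0.479  -0.1232  0.034 ]
('top', (142.5, 213)) [0.5132 0.2697 0.164 ]
('side', (269, 258.5)) [0.5118 0.2721 0.164 ]
('top', (155, 215.5)) [0.5111 0.2586 0.06  ]
('top', (119.5, 214.5)) [0.5151 0.3691 0.055 ]
('top', (178, 194)) [0.5773 0.1896 0.055 ]
('top', (187, 216)) [0.5092 0.1613 0.055 ]
('top', (128, 236)) [0.4491 0.3417 0.055 ]
('top', (126, 221)) [0.4922 0.3265 0.129 ]
('top', (168, 207)) [0.5321 0.2046 0.13  ]
('side', (275.5, 202)) [ 0.5081 -0.1221  0.034 ]
('side', (270.5, 217)) [ 0.5188 -0.0462  0.034 ]
('side', (270.5, 219)) [ 0.5184 -0.034   0.036 ]
```

Emit:
jog_arm([
  {"linear": [0,0,-4],"twist": [0,0,0],"grip": 0.6},
  {"linear": [0,0,-4],"twist": [0,0,0],"grip": 0.6},
  {"linear": [0,0,-4],"twist": [0,0,0],"grip": 0.6},
  {"linear": [0,0,-4],"twist": [0,0,0],"grip": 0.6},
  {"linear": [3.03,-2.29,0],"twist": [0,0,0],"grip": 0.6},
  {"linear": [3.03,-2.29,0],"twist": [0,0,0],"grip": 0.6},
  {"linear": [3.03,-2.29,0],"twist": [0,0,0],"grip": 0.6},
  {"linear": [3.03,-2.29,0],"twist": [0,0,0],"grip": 0.6},
  {"linear": [3.03,-2.29,0],"twist": [0,0,0],"grip": 0.6},
  {"linear": [3.03,-2.29,0],"twist": [0,0,0],"grip": 0.6},
  {"linear": [3.03,-2.29,0],"twist": [0,0,0],"grip": 0.6},
  {"linear": [3.03,-2.29,0],"twist": [0,0,0],"grip": 0.6},
  {"linear": [3.03,-2.29,0],"twist": [0,0,0],"grip": 0.6},
  {"linear": [3.03,-2.29,0],"twist": [0,0,0],"grip": 0.6},
  {"linear": [3.03,-2.29,0],"twist": [0,0,0],"grip": 0.6},
  {"linear": [3.03,-2.29,0],"twist": [0,0,0],"grip": 0.6},
  {"linear": [3.03,-2.29,0],"twist": [0,0,0],"grip": 0.6},
  {"linear": [3.03,-2.29,0],"twist": [0,0,0],"grip": 0.6},
  {"linear": [3.03,-2.29,0],"twist": [0,0,0],"grip": 0.6},
])

```text
time_s: 1.73
tool_pos: [0.535, -0.1198, 0.3912]
orientation: [-0.0, 0.983, 0.184, -0.0]
ft_force: [0.5, -1.2, -0.1]
opening: 0.597
```

Emit:
jog_arm([
  {"linear": [0,0,3],"twist": [0,0,-0.1],"grip": 0.6},
  {"linear": [0,0,3],"twist": [0,0,-0.1],"grip": 0.6},
  {"linear": [0,0,3],"twist": [0,0,-0.1],"grip": 0.6},
  {"linear": [0,0,3],"twist": [0,0,-0.1],"grip": 0.6},
  {"linear": [0,0,3],"twist": [0,0,-0.1],"grip": 0.6},
  {"linear": [0,0,3],"twist": [0,0,-0.1],"grip": 0.6},
  {"linear": [0,0,3],"twist": [0,0,-0.1],"grip": 0.6},
  {"linear": [0,0,2],"twist": [0,0,-0.1],"grip": 0.6},
  {"linear": [0,0,0],"twist": [0,0,-0.1],"grip": 0.6},
  {"linear": [0,0,0],"twist": [0,0,-0.1],"grip": 0.6},
  {"linear": [0,0,0],"twist": [0,0,0],"grip": 0.6},
])

```text
time_s: 2.65
tool_pos: [0.534, -0.1216, 0.1604]
orientation: [-0.001, 0.774, 0.633, -0.0]
ft_force: [0.3, 0.1, 0.8]
opening: 0.599
```

Run:
```python
from h import *
s=bot.observe();print(s["time_s"],s["qpos"].round(3),s["tool_pos"].round(4),s["orientation"].round(4),s["opening"])
im=bot.get_image("wrist");cv2.imwrite("pics/w1.png",im)
import json;json.dump([list(s["tool_pos"]),list(s["orientation"])],open("w1.json","w"))
for X in [(.5918,-.0666,.034),(.5567,-.1537,.034),(.5137,-.0364,.034),(.479,-.1232,.034)]: print(proj("wrist",X,(s["tool_pos"],s["orientation"])).round(1))
```

```text
2.65 [ 0.453  0.57  -0.413  1.8    0.296  0.834 -0.302] [ 0.534  -0.1216  0.1604] [-9.000e-04  7.740e-01  6.331e-01 -4.000e-04] 0.5991367417688801
[315.1 106.6]
[290.2 214.7]
[211.1  88.1]
[196.2 199.1]
```

View pics/w1.png

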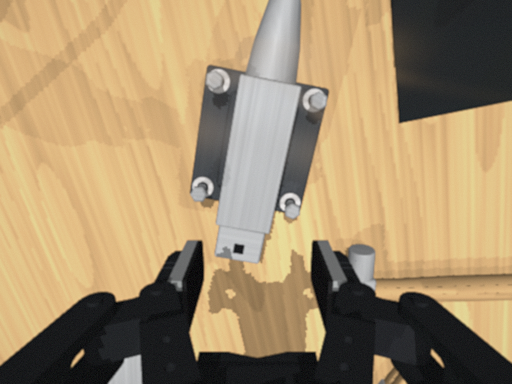

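Emit:
jog_arm([
  {"linear": [0,3.4,1],"twist": [0,0,0],"grip": 0.6},
  {"linear": [0,3.4,1],"twist": [0,0,0],"grip": 0.6},
  {"linear": [0,3.4,1],"twist": [0,0,0],"grip": 0.6},
  {"linear": [0,0,0],"twist": [0,0,0],"grip": 0.6},
  {"linear": [0,0,0],"twist": [0,0,0],"grip": 0.6},
])

```text
time_s: 3.12
tool_pos: [0.635, -0.1419, 0.1299]
orientation: [-0.001, 0.775, 0.632, -0.0]
ft_force: [0.2, 0.4, 0.3]
opening: 0.6
```

Run:
```python
from h import *
import json
s=bot.observe();print(s["time_s"],s["tool_pos"].round(4),s["orientation"].round(4))
im=bot.get_image("wrist");cv2.imwrite("pics/w2.png",im)
json.dump([list(s["tool_pos"]),list(s["orientation"])],open("w2.json","w"))
tp=(s["tool_pos"],s["orientation"])
w1=cv2.imread("pics/w1.png");t1=json.load(open("w1.json"));t1=(np.array(t1[0]),t1[1])
rows=[]
px1=[(217,79),(317,99),(201,190),(291,208)]
a=[];b=[]
for p in px1:
    X=ray("wrist",p,.034,t1);q=proj("wrist",X,tp);print(X.round(4),q.round(1))
    f=lambda im,c:grid(crop(im,int(c[0])-16,max(0,int(c[1])-16),32,34,6),int(c[0])-16,max(0,int(c[1])-16),6,5)
    a.append(f(w1,p));b.append(f(im,q))
cv2.imwrite("pics/c2.png",np.vstack([np.hstack(a),np.hstack(b)]))
```

```text
3.1167 [ 0.635  -0.1419  0.1299] [-7.000e-04  7.753e-01  6.316e-01 -4.000e-04]
[ 0.5199 -0.0308  0.034 ] [62.4 78.6]
[ 0.5941 -0.0611  0.034 ] [177.9 100.7]
[ 0.4851 -0.116   0.034 ] [ 61.6 202.4]
[ 0.5584 -0.1477  0.034 ] [164.2 221.8]
```

View pics/c2.png

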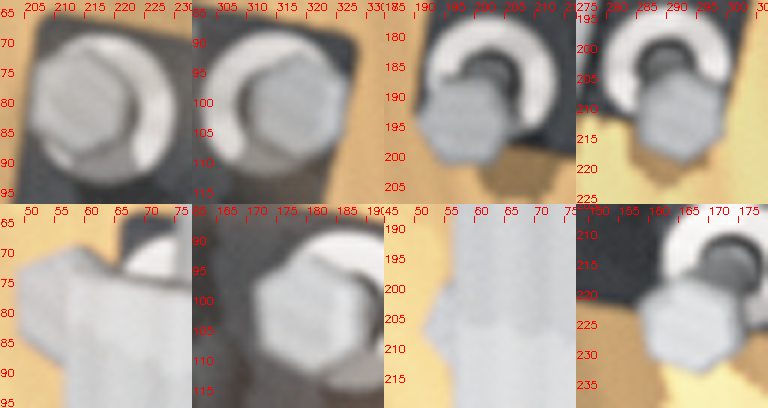

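Run:
```python
from h import *
import json
from scipy.optimize import least_squares
t1=json.load(open("w1.json"));t1=(np.array(t1[0]),t1[1])
t2=json.load(open("w2.json"));t2=(np.array(t2[0]),t2[1])
H=np.array([(213.8,79),(318.1,100.3),(198.3,193.8),(292.3,211.4)])
W=np.array([(201+107/6,63+107/6),(301+86/6,83+105/6),(185+107/6,174+85/6),(275+90/6,192+75/6)])
L=np.array([(-42,48),(42,48),(-42,-48),(42,-48)])/1e3
def pts(p): c,s=np.cos(p[2]),np.sin(p[2]);return L@np.array([[c,s],[-s,c]])+p[:2]
for k in range(4):
    z=np.full(4,.0325);z[k]+=.0035
    def r(p):
        q=pts(p); o=[]
        for i in range(4):
            o+=list(proj("wrist",[*q[i],z[i]+p[3]],t1)-H[i]); o+=list(proj("wrist",[*q[i],.010+p[3]],t1)-W[i])
        return np.array(o+[p[3]*300])
    f=least_squares(r,[.535,-.09,-.38,0],x_scale=[.01,.01,.1,.01]);print(k,f.cost.round(2),f.x.round(4),f.fun[:-1].round(1).reshape(4,4).tolist())
    print(pts(f.x).round(4).tolist())
```

```text
0 3.37 [ 0.5386 -0.0913 -0.3905  0.0008] [[0.5, 0.7, -0.6, -0.2], [1.1, 0.6, -0.9, -0.4], [-0.2, 0.7, -0.5, -1.0], [0.2, 0.4, 0.1, -1.1]]
[[0.518, -0.031], [0.5957, -0.0629], [0.4815, -0.1197], [0.5592, -0.1517]]
1 5.0 [ 0.5385 -0.0913 -0.3889  0.0007] [[0.8, 0.9, -0.9, -0.1], [1.6, 0.6, -1.1, -0.5], [-0.2, 0.8, -0.6, -0.9], [0.1, 0.2, 0.0, -1.3]]
[[0.5178, -0.0309], [0.5955, -0.0628], [0.4814, -0.1198], [0.5591, -0.1516]]
2 5.8 [ 5.386e-01 -9.130e-02 -3.906e-01  3.000e-04] [[1.2, 0.7, -0.5, -0.3], [1.0, 0.5, -0.9, -0.5], [-0.8, 1.7, -0.4, -1.2], [0.2, 0.1, 0.1, -1.4]]
[[0.5181, -0.0309], [0.5957, -0.0629], [0.4815, -0.1196], [0.5592, -0.1516]]
3 5.33 [ 5.385e-01 -9.120e-02 -3.894e-01  3.000e-04] [[1.0, 0.7, -0.7, -0.2], [0.8, 0.4, -1.1, -0.6], [-0.1, 0.5, -0.5, -1.1], [0.5, 1.4, 0.0, -1.5]]
[[0.5179, -0.0309], [0.5956, -0.0628], [0.4814, -0.1197], [0.5591, -0.1516]]
```

Emit:
jog_arm([
  {"linear": [0,-3.5,0],"twist": [0,0,0],"grip": 0.6},
  {"linear": [0,-3.5,0],"twist": [0,0,0],"grip": 0.6},
  {"linear": [0,-3.5,0],"twist": [0,0,0],"grip": 0.6},
  {"linear": [0,-3.5,0],"twist": [0,0,0],"grip": 0.6},
  {"linear": [0,-3.5,0],"twist": [0,0,0],"grip": 0.6},
  {"linear": [0,-2.5,0],"twist": [0,0,0],"grip": 0.6},
  {"linear": [0,0,0],"twist": [0,0,0],"grip": 0.6},
  {"linear": [0,0,0],"twist": [0,0,0],"grip": 0.6},
])

```text
time_s: 3.83
tool_pos: [0.4368, -0.1018, 0.1326]
orientation: [0.001, 0.775, 0.632, -0.0]
ft_force: [0.2, 0.8, 0.2]
opening: 0.6
```

Run:
```python
from h import *
import json
s=bot.observe();print(s["time_s"],s["qpos"].round(2),s["tool_pos"].round(4),s["orientation"].round(4))
im=bot.get_image("wrist");cv2.imwrite("pics/w3.png",im)
json.dump([list(s["tool_pos"]),list(s["orientation"])],open("w3.json","w"))
tp=(s["tool_pos"],s["orientation"])
T=[[proj("wrist",[*x,.0335],tp) for x in [(.518,-.031),(.4815,-.1197)]]]
f=lambda im,c:grid(crop(im,int(c[0])-15,max(0,int(c[1])-15),30,30,12),int(c[0])-15,max(0,int(c[1])-15),12,5)
print(T)
cv2.imwrite("pics/c3.png",np.hstack([f(im,c) for c in T[0]]))
# B,D triangulation from w1/w2
L=lambda n:(lambda t:(np.array(t[0]),t[1]))(json.load(open(n)))
def tri(p,tp,q,tq):
    z=np.linspace(.01,.06,501);d=[np.linalg.norm(ray("wrist",p,a,tp)-ray("wrist",q,a,tq)) for a in z];i=np.argmin(d);return z[i],d[i],ray("wrist",p,z[i],tp)
for p,q in [((318.1,100.3),(180.7,102.3)),((292.3,211.4),(167.5,225))]: print(tri(p,L("w1.json"),q,L("w2.json")))
```

```text
3.8333 [ 0.47  0.48 -0.4   2.09  0.32  0.62 -0.36] [ 0.4368 -0.1018  0.1326] [ 7.000e-04  7.746e-01  6.325e-01 -2.000e-04]
[[array([351.08075521,  78.32030444]), array([317.88100746, 205.23399063])]]
(np.float64(0.031599999999999996), np.float64(0.00012794705705179983), array([ 0.59521635, -0.06241491,  0.0316    ]))
(np.float64(0.0312), np.float64(0.00031880717603878424), array([ 0.55910157, -0.15213508,  0.0312    ]))
```

View pics/c3.png

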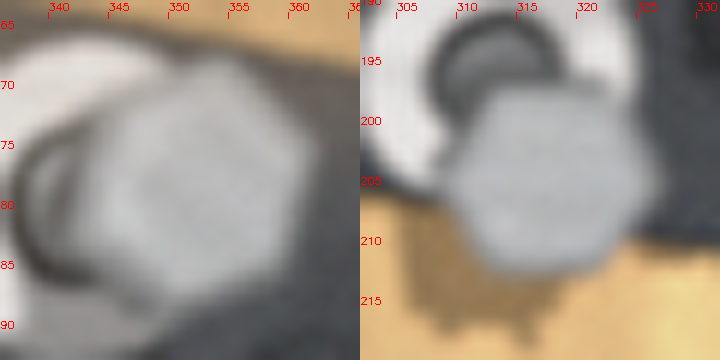

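Run:
```python
from h import *
import json
L=lambda n:(lambda t:(np.array(t[0]),t[1]))(json.load(open(n)))
def tri(p,tp,q,tq):
    z=np.linspace(.01,.06,501);d=[np.linalg.norm(ray("wrist",p,a,tp)-ray("wrist",q,a,tq)) for a in z];i=np.argmin(d);return z[i].round(4),d[i].round(5),ray("wrist",p,z[i],tp).round(4)
for p,q in [((213.8,79),(353.4,77.8)),((198.3,193.8),(318.3,204.7))]: print(tri(p,L("w1.json"),q,L("w3.json")))
```

```text
Traceback (most recent call last):
  File "h.py", line 6, in ray
    c=bot.get_calibration(n); d=np.array([(uv[0]-c["cx"])/c["fx"],(uv[1]-c["cy"])/c["fy"],1])
ValueError: time passes only in moves, steps and waits
```

```bash
sed -i 's/^def ray/from functools import lru_cache\n@lru_cache\ndef cal(n): return bot.get_calibration(n)\ndef ray/; s/c=bot.get_calibration(n)/c=cal(n)/' h.py
python3 - <<'E'
from h import *
import json
L=lambda n:(lambda t:(np.array(t[0]),t[1]))(json.load(open(n)))
def tri(p,tp,q,tq):
    z=np.linspace(.01,.06,501);d=[np.linalg.norm(ray("wrist",p,a,tp)-ray("wrist",q,a,tq)) for a in z];i=np.argmin(d);return z[i].round(4),d[i].round(5),ray("wrist",p,z[i],tp).round(4)
for p,q in [((213.8,79),(353.4,77.8)),((198.3,193.8),(318.3,204.7))]: print(tri(p,L("w1.json"),q,L("w3.json")))
# hex model overlay fit: A vertices in w3
t3=L("w3.json")
V=[(354.6,67.9),(362.4,75.6),(360,86),(352,88)]
for v in V: print(ray("wrist",v,.0365,t3).round(4))
im=cv2.imread("pics/w3.png")
from scipy.ndimage import map_coordinates
g=cv2.cvtColor(im,cv2.COLOR_BGR2GRAY).astype(float)
E
```

```text
(np.float64(0.0393), np.float64(0.0003), array([ 0.5181, -0.0306,  0.0393]))
(np.float64(0.0338), np.float64(0.00026), array([ 0.4819, -0.119 ,  0.0338]))
[ 0.5203 -0.0247  0.0365]
[ 0.525  -0.0307  0.0365]
[ 0.5227 -0.0372  0.0365]
[ 0.5171 -0.0374  0.0365]
```

Emit:
jog_arm([
  {"linear": [0,0,-3.5],"twist": [0,0,0],"grip": 0.6},
  {"linear": [0,0,-3.5],"twist": [0,0,0],"grip": 0.6},
  {"linear": [3.8,0,-0.12],"twist": [0,0,0],"grip": 0.6},
  {"linear": [3.8,0,-0.12],"twist": [0,0,0],"grip": 0.6},
  {"linear": [3.8,0,-0.12],"twist": [0,0,0],"grip": 0.6},
  {"linear": [3.8,0,-0.12],"twist": [0,0,0],"grip": 0.6},
  {"linear": [3.8,0,-0.12],"twist": [0,0,0],"grip": 0.6},
  {"linear": [3.8,0,-0.12],"twist": [0,0,0],"grip": 0.6},
  {"linear": [3.8,0,-0.12],"twist": [0,0,0],"grip": 0.6},
  {"linear": [3.8,0,-0.12],"twist": [0,0,0],"grip": 0.6},
  {"linear": [3.8,0,-0.12],"twist": [0,0,0],"grip": 0.6},
  {"linear": [3.8,0,-0.12],"twist": [0,0,0],"grip": 0.6},
  {"linear": [0,0,0],"twist": [0,0,0],"grip": 0.6},
  {"linear": [0,0,0],"twist": [0,0,0],"grip": 0.6},
])

```text
time_s: 5.05
tool_pos: [0.5145, 0.2744, 0.2137]
orientation: [-0.001, 0.773, 0.634, 0.001]
ft_force: [-0.7, -0.3, -0.3]
opening: 0.602
```

Run:
```python
from h import *
import json
from scipy.ndimage import map_coordinates
s=bot.observe();print(s["time_s"],s["qpos"].round(3),s["tool_pos"].round(4),s["orientation"].round(4))
im=bot.get_image("wrist");cv2.imwrite("pics/w4.png",im)
json.dump([list(s["tool_pos"]),list(s["orientation"])],open("w4.json","w"))
c=proj("wrist",[.512,.27,.164],(s["tool_pos"],s["orientation"]));print(c)
x,y=int(c[0])-40,int(c[1])-45
cv2.imwrite("pics/c4.png",np.hstack([cv2.resize(im,(360,270)),cv2.resize(im[:270:,:1],(1,270)),]) if 0 else grid(crop(im,x,y,80,75,8),x,y,8))
L=lambda n:(lambda t:(np.array(t[0]),t[1]))(json.load(open(n)))
def score(names,x,y,yaw,z,R):
    a=yaw+np.arange(7)*np.pi/3+np.pi/6  # vertices; yaw=flat normal
    V=np.c_[x+R*np.cos(a),y+R*np.sin(a)];t=np.linspace(.1,.9,12)[:,None]
    P=np.vstack([V[i]*(1-t)+V[i+1]*t for i in range(6)])
    r=0
    for g,tp in names:
        uv=np.array([proj("wrist",[*p,z],tp) for p in P]);r+=map_coordinates(g,[uv[:,1],uv[:,0]],order=1).mean()
    return r
def G(n):
    g=cv2.GaussianBlur(cv2.cvtColor(cv2.imread(n),cv2.COLOR_BGR2GRAY).astype(np.float32),(0,0),.7)
    return np.hypot(cv2.Sobel(g,5,1,0),cv2.Sobel(g,5,0,1))
N=[(G("pics/w1.png"),L("w1.json")),(G("pics/w3.png"),L("w3.json"))]
from scipy.optimize import differential_evolution as de
for nn in (N,N[:1],N[1:]):
    r=de(lambda p:-score(nn,*p,.037,.0075),[(.513,.523),(-.036,-.026),(-np.pi/6,np.pi/6)],maxiter=20,popsize=8,seed=1);print(r.x[:2].round(4),np.degrees(r.x[2]).round(1),r.fun)
```

```text
5.05 [-0.231  0.564 -0.473  1.641  0.29   1.005 -0.994] [0.5145 0.2744 0.2137] [-0.0009  0.773   0.6343  0.0014]
[255.23409316 226.11043916]
[ 0.5173 -0.0297] -29.8 -279.28412
[ 0.5207 -0.0296] 17.7 -153.03012084960938
[ 0.5173 -0.0306] -19.3 -151.8276
```

View pics/c4.png

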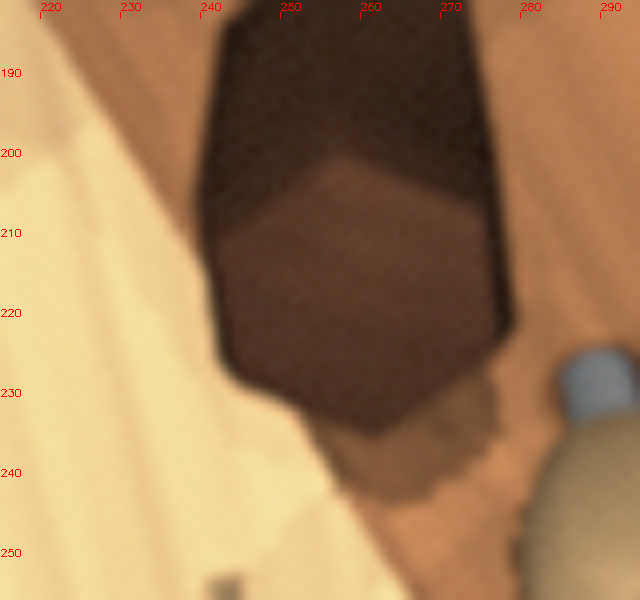

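Run:
```python
from h import *
import json
L=lambda n:(lambda t:(np.array(t[0]),t[1]))(json.load(open(n)))
V=np.array([(345,150),(485,212),(497,333),(372,435),(230,372),(210,240)])/8+(215,181)
for z in(.157,.164):
    W=np.array([ray("wrist",v,z,L("w4.json"))[:2] for v in V]);c=W.mean(0);d=W-c
    a=np.degrees(np.arctan2(d[:,1],d[:,0]));print(z,c.round(4),(np.hypot(*d.T)*1e3).round(1),a.round(1),"normal mod60",np.degrees(np.angle(np.exp(6j*np.radians(a)).mean()))/6+30)
W=np.array([ray("wrist",v,.037,L("w2.json"))[:2] for v in [(59.3,68.5),(51.5,71.7),(48.8,80.5),(56.3,89.3)]])
d=np.diff(W,axis=0);print(W.round(4),np.degrees(np.arctan2(d[:,1],d[:,0])).round(1),(np.hypot(*d.T)*1e3).round(1))
```

```text
0.157 [0.5154 0.2726] [12.3 12.5 12.1 12.9 12.6 12.7] [  83.2   22.3  -28.8  -95.4 -156.9  148.1] normal mod60 55.35112431783499
0.164 [0.5158 0.2753] [11.8 12.1 11.7 12.4 12.2 12.3] [  83.2   22.3  -28.8  -95.4 -156.9  148.1] normal mod60 55.351124317835044
[[ 0.5219 -0.0247]
 [ 0.5159 -0.0255]
 [ 0.5119 -0.0305]
 [ 0.5148 -0.0369]] [-171.9 -128.9  -66.2] [6.  6.4 7. ]
```

Emit:
jog_arm([
  {"linear": [0,0,1],"twist": [0,0,-0.116],"grip": 0.6},
  {"linear": [0,0,2],"twist": [0,0,0],"grip": 0.6},
  {"linear": [0,0,2],"twist": [0,0,0],"grip": 0.6},
  {"linear": [0,0,2],"twist": [0,0,0],"grip": 0.6},
  {"linear": [0,0,2],"twist": [0,0,0],"grip": 0.6},
  {"linear": [0,0,1],"twist": [0,0,0],"grip": 0.6},
  {"linear": [0,0,0],"twist": [0,0,0],"grip": 0.6},
  {"linear": [0,0,0],"twist": [0,0,0],"grip": 0},
  {"linear": [0,0,0],"twist": [0,0,0],"grip": 0},
  {"linear": [0,0,0],"twist": [0,0,0],"grip": 0},
  {"linear": [0,0,0],"twist": [0,0,0],"grip": 0},
  {"linear": [0,0,0],"twist": [0,0,0],"grip": 0},
  {"linear": [0,0,0],"twist": [0,0,0],"grip": 0},
  {"linear": [0,0,0],"twist": [0,0,0],"grip": 0},
])

```text
time_s: 6.27
tool_pos: [0.5153, 0.2709, 0.1147]
orientation: [0.001, 0.737, 0.676, 0.001]
ft_force: [0.5, -0.5, 5.9]
opening: 0.295
```

Run:
```python
from h import *
s=bot.observe();print({k:np.round(v,4) for k,v in s.items()})
```

```text
{'time_s': np.float64(6.2667), 'qpos': array([-0.2456,  0.6819, -0.4466,  1.7496,  0.3916,  0.7965, -0.9669]), 'joint_velocities': array([-0.0011, -0.0009,  0.0009, -0.0009,  0.0004,  0.0004,  0.001 ]), 'joint_torque': array([-4.45400e-01, -4.04390e+01, -4.65230e+00, -1.14326e+01,
       -1.62100e-01, -2.36900e-01,  5.00000e-04]), 'tool_pos': array([0.5153, 0.2709, 0.1147]), 'orientation': array([5.000e-04, 7.365e-01, 6.764e-01, 1.300e-03]), 'ft_force': array([ 0.4692, -0.4585,  5.9445]), 'moment': array([-0.2597,  0.0195,  0.0222]), 'opening': np.float64(0.2948)}
```

Emit:
jog_arm([
  {"linear": [0,0,-1],"twist": [0,0,0],"grip": 0},
  {"linear": [0,0,-2],"twist": [0,0,0],"grip": 0},
  {"linear": [0,0,-3],"twist": [0,0,0],"grip": 0},
  {"linear": [0,0,-3],"twist": [0,0,0],"grip": 0},
  {"linear": [0,0,-3],"twist": [0,0,0],"grip": 0},
  {"linear": [0,0,-2],"twist": [0,0,0],"grip": 0},
  {"linear": [0,0,0],"twist": [0,0,0],"grip": 0},
  {"linear": [0,0,0],"twist": [0,0,0],"grip": 0},
])

```text
time_s: 6.93
tool_pos: [0.5142, 0.2707, 0.2542]
orientation: [0.0, 0.736, 0.677, 0.001]
ft_force: [-0.1, -0.6, -3.4]
opening: 0.295
```

Run:
```python
from h import *
s=bot.observe();print({k:np.round(v,4) for k,v in s.items() if k in("tool_pos","orientation","opening","ft_force","moment","qpos")})
q=s["orientation"];R=Ro.from_quat(q[[1,2,3,0]]).as_matrix();print(R.round(4))
p0=np.array([.5179,-.0308]); yaw=np.degrees(np.arctan2(R[1,0],R[0,0]));print(yaw)
d=R.T@np.array([*(p0-s["tool_pos"][:2]),0]);print("tool shift to screw",d.round(4))
```

```text
{'qpos': array([-0.1977,  0.5277, -0.5196,  1.589 ,  0.2846,  1.0995, -0.8731]), 'tool_pos': array([0.5142, 0.2707, 0.2542]), 'orientation': array([1.000e-04, 7.364e-01, 6.765e-01, 7.000e-04]), 'ft_force': array([-0.073 , -0.5759, -3.3847]), 'moment': array([-0.0208,  0.0067, -0.0336]), 'opening': np.float64(0.2951)}
[[ 8.460e-02  9.964e-01  1.300e-03]
 [ 9.964e-01 -8.460e-02  8.000e-04]
 [ 9.000e-04  1.200e-03 -1.000e+00]]
85.14922793835905
tool shift to screw [-3.001e-01  2.920e-02 -2.000e-04]
```

Emit:
jog_arm([
  {"linear": [-3,0,0],"twist": [0,0,0],"grip": 0},
  {"linear": [-3,0,0],"twist": [0,0,0],"grip": 0},
  {"linear": [-3,0,0],"twist": [0,0,0],"grip": 0},
  {"linear": [-3,0,0],"twist": [0,0,0],"grip": 0},
  {"linear": [-3,0,0],"twist": [0,0,0],"grip": 0},
  {"linear": [-3,0,0],"twist": [0,0,0],"grip": 0},
  {"linear": [-3,0,0],"twist": [0,0,0],"grip": 0},
  {"linear": [-3,0,0],"twist": [0,0,0],"grip": 0},
  {"linear": [-3,0,0],"twist": [0,0,0],"grip": 0},
  {"linear": [-3,0,0],"twist": [0,0,0],"grip": 0},
  {"linear": [0,0,3],"twist": [0,0,0],"grip": 0},
  {"linear": [0,0,3],"twist": [0,0,0],"grip": 0},
  {"linear": [0,0,3],"twist": [0,0,0],"grip": 0},
  {"linear": [0,0,0],"twist": [0,0,0],"grip": 0},
  {"linear": [0,0,0],"twist": [0,0,0],"grip": 0},
  {"linear": [0,0,0],"twist": [0,0,0],"grip": 0},
])

```text
time_s: 8.27
tool_pos: [0.4893, -0.028, 0.1638]
orientation: [-0.0, 0.736, 0.677, 0.0]
ft_force: [-0.2, -0.0, -1.0]
opening: 0.294
```

Run:
```python
from h import *
import json
s=bot.observe();print({k:np.round(v,4) for k,v in s.items() if k in("tool_pos","orientation","ft_force","moment","qpos")})
im=bot.get_image("wrist");cv2.imwrite("pics/w5.png",im)
json.dump([list(s["tool_pos"]),list(s["orientation"])],open("w5.json","w"))
tp=(s["tool_pos"],s["orientation"])
m=s["tool_pos"]-[0,0,.1027];a=proj("wrist",m,tp);b=proj("wrist",[.5179,-.0308,.037],tp);print(a,b)
x,y=200,140
cv2.imwrite("pics/c5.png",grid(crop(im,x,y,130,95,6),x,y,6))
```

```text
{'qpos': array([ 0.3343,  0.4941, -0.464 ,  1.9513,  0.3106,  0.7655, -0.3923]), 'tool_pos': array([ 0.4893, -0.028 ,  0.1638]), 'orientation': array([-1.000e-04,  7.363e-01,  6.767e-01,  3.000e-04]), 'ft_force': array([-0.1689, -0.0477, -1.0123]), 'moment': array([-0.0254, -0.0347,  0.0029])}
[257.34686166 193.70390017] [290.75185554 185.61897434]
```

View pics/c5.png

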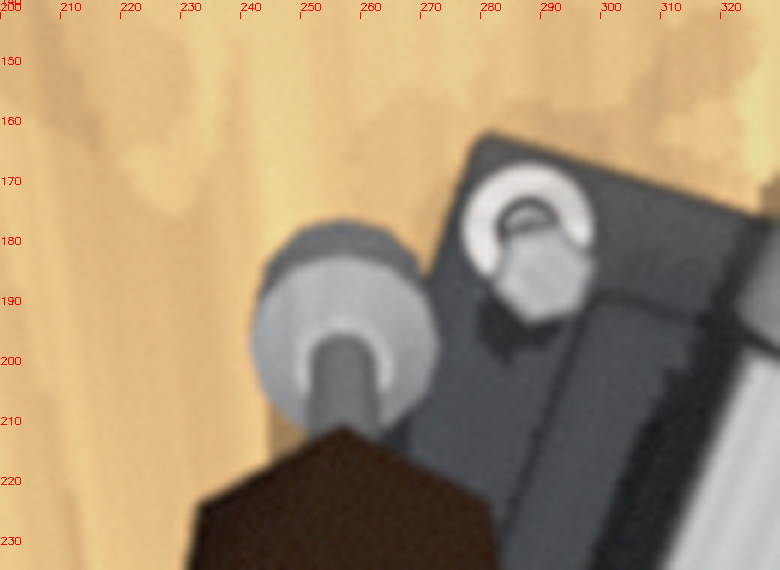

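```bash
cat >> h.py <<'E'
import json
from scipy.ndimage import map_coordinates
L=lambda n:(lambda t:(np.array(t[0]),t[1]))(json.load(open(n)))
def campos(tp):
    q=np.array(tp[1]);return Ro.from_quat(q[[1,2,3,0]]).as_matrix()@cal("wrist")["T_tool_cam"][:3,3]+tp[0]
def fitview(n,z=.037,x0=.518,y0=-.031,w=.005,bins=24):
    """for each yaw best (over x,y) mean gradient along outward normal on far-side edges"""
    tp=L(f"{n}.json");g=cv2.cvtColor(cv2.imread(f"pics/{n}.png"),cv2.COLOR_BGR2GRAY).astype(np.float32);g=cv2.GaussianBlur(g,(0,0),.6)
    cp=campos(tp)[:2];out=[]
    # local affine
    c0=proj("wrist",[x0,y0,z],tp);J=np.c_[proj("wrist",[x0+.005,y0,z],tp)-c0,proj("wrist",[x0,y0+.005,z],tp)-c0]/.005
    sh=np.arange(-w,w+1e-9,.0004);SX,SY=np.meshgrid(sh,sh)
    far=np.array([x0,y0])-cp;far/=np.linalg.norm(far)
    for yaw in np.radians(np.arange(-30,30,60/bins)):
        tot=0;nE=0
        for k in range(6):
            a=yaw+k*np.pi/3;nv=np.array([np.cos(a),np.sin(a)]);tv=np.array([-nv[1],nv[0]])
            if nv@far<.3: continue
            t=np.linspace(-.003,.003,9)
            for s in t:
                def smp(r):
                    p=nv*r+tv*s;X=np.stack([SX+p[0],SY+p[1]]);uv=c0[:,None,None]+np.einsum('ij,jkl->ikl',J,X)
                    return map_coordinates(g,[uv[1],uv[0]],order=1)
                tot=tot+np.minimum(np.abs(smp(.0065-.0008)-smp(.0065+.0008)),40);nE+=1
        tot=tot/nE;i=np.unravel_index(tot.argmax(),tot.shape);out.append((np.degrees(yaw),tot.max(),x0+SX[i],y0+SY[i]))
    return np.array(out)
E
python3 - <<'E'
from h import *
np.set_printoptions(suppress=True,linewidth=150)
for n in("w1","w2","w3","w5"):
    o=fitview(n);i=np.argsort(-o[:,1])[:4];print(n,o[i].round(4).tolist())
    print(o[:,1].round(1))
tp=L("w5.json")
# socket model predicted vs seen
q=np.array(tp[1]);R=Ro.from_quat(q[[1,2,3,0]]).as_matrix()
for h in(.1027,.0827): print(proj("wrist",tp[0]+R@[0,0,h],tp).round(1))
E
```

```text
w1 [[-12.5, 37.3142, 0.519, -0.0308], [-10.0, 37.1207, 0.519, -0.0308], [-7.5, 36.9816, 0.519, -0.0312], [-5.0, 36.683, 0.519, -0.0312]]
[33.4 33.1 32.9 33.1 33.2 33.7 34.  37.3 37.1 37.  36.7 36.6 36.3 36.  35.9 35.5 35.1 35.2 35.1 35.  35.2 33.7 33.5 33.6]
w2 [[-25.0, 12.7374, 0.523, -0.0348], [-22.5, 11.9777, 0.523, -0.0352], [-20.0, 11.2045, 0.523, -0.0352], [-17.5, 10.6735, 0.523, -0.0352]]
[ 8.7  9.1 12.7 12.  11.2 10.7  9.7  8.7  8.1  7.8  7.6  7.2  9.   8.7  8.1  7.5  6.9  7.3  7.4  7.4  7.2  7.4  7.8  8.2]
w3 [[-30.0, 40.0, 0.517, -0.0308], [-27.5, 40.0, 0.5166, -0.0308], [-25.0, 40.0, 0.5174, -0.0312], [-22.5, 40.0, 0.5166, -0.0312]]
[40.  40.  40.  40.  40.  40.  40.  39.9 39.7 39.5 39.5 39.7 39.9 39.9 39.9 39.9 39.8 39.8 39.8 39.9 39.9 39.9 40.  40. ]
w5 [[-30.0, 40.0, 0.517, -0.0308], [-27.5, 40.0, 0.5166, -0.0308], [-25.0, 40.0, 0.517, -0.0308], [-22.5, 40.0, 0.517, -0.0312]]
[40. 40. 40. 40. 40. 40. 40. 40. 40. 40. 40. 40. 40. 40. 40. 40. 40. 40. 40. 40. 40. 40. 40. 40.]
[257.4 193.6]
[257.4 201.9]
```

```bash
sed -i 's/np.minimum(np.abs(smp(.0065-.0008)-smp(.0065+.0008)),40)/np.minimum(np.abs(smp(.0065-.0005)-smp(.0065+.0005)),CAP)/' h.py
python3 - <<'E'
import h
from h import *
np.set_printoptions(suppress=True,linewidth=150)
for h.CAP in (60,120):
  for n in("w1","w3","w5"):
    o=fitview(n,w=.002);i=np.argsort(-o[:,1])[:3];print(n,o[i].round(4).tolist())
    print(o[:,1].round(0))
tp=L("w5.json")
for p in [((0+.0025),0,.1027)]: pass
E
```

```text
w1 [[-12.5, 34.5665, 0.5192, -0.0302], [-10.0, 33.9949, 0.5192, -0.0302], [-7.5, 33.1159, 0.5192, -0.0302]]
[29. 28. 28. 28. 29. 29. 29. 35. 34. 33. 32. 31. 30. 29. 28. 27. 26. 26. 26. 27. 27. 30. 30. 29.]
w3 [[-22.5, 38.8026, 0.5172, -0.031], [-25.0, 38.7252, 0.5172, -0.031], [-20.0, 38.722, 0.5172, -0.031]]
[37. 38. 39. 39. 39. 38. 36. 36. 35. 34. 34. 33. 33. 33. 33. 34. 33. 33. 33. 34. 34. 35. 36. 37.]
w5 [[-20.0, 43.3772, 0.5172, -0.0302], [-22.5, 43.2263, 0.5172, -0.0302], [-25.0, 43.1609, 0.5172, -0.0302]]
[41. 41. 43. 43. 43. 43. 42. 42. 41. 40. 39. 39. 41. 40. 39. 39. 39. 39. 39. 39. 40. 40. 40. 41.]
w1 [[-12.5, 34.5665, 0.5192, -0.0302], [-10.0, 33.9949, 0.5192, -0.0302], [-7.5, 33.1159, 0.5192, -0.0302]]
[29. 28. 28. 28. 29. 29. 29. 35. 34. 33. 32. 31. 30. 29. 28. 27. 26. 26. 26. 27. 27. 30. 30. 29.]
w3 [[-22.5, 38.8026, 0.5172, -0.031], [-25.0, 38.7252, 0.5172, -0.031], [-20.0, 38.722, 0.5172, -0.031]]
[37. 38. 39. 39. 39. 38. 36. 36. 35. 34. 34. 33. 33. 33. 33. 34. 33. 33. 33. 34. 34. 35. 36. 37.]
w5 [[-20.0, 43.3772, 0.5172, -0.0302], [-22.5, 43.2263, 0.5172, -0.0302], [-25.0, 43.1609, 0.5172, -0.0302]]
[41. 41. 43. 43. 43. 43. 42. 42. 41. 40. 39. 39. 41. 40. 39. 39. 39. 39. 39. 39. 40. 40. 40. 41.]
```

Emit:
jog_arm([
  {"linear": [0,0,0],"twist": [0,0,-0.1231],"grip": 0},
  {"linear": [0,0,0],"twist": [0,0,-0.1231],"grip": 0},
  {"linear": [0,0,0],"twist": [0,0,-0.1231],"grip": 0},
  {"linear": [0,0,0],"twist": [0,0,-0.1231],"grip": 0},
  {"linear": [0,0,0],"twist": [0,0,-0.1231],"grip": 0},
  {"linear": [0,0,0],"twist": [0,0,-0.1231],"grip": 0},
  {"linear": [0,0,0],"twist": [0,0,-0.1231],"grip": 0},
  {"linear": [0,0,0],"twist": [0,0,-0.1231],"grip": 0},
  {"linear": [0,0,0],"twist": [0,0,-0.1231],"grip": 0},
  {"linear": [0,0,0],"twist": [0,0,-0.1231],"grip": 0},
  {"linear": [0,0,0],"twist": [0,0,-0.1231],"grip": 0},
  {"linear": [0,0,0],"twist": [0,0,-0.1231],"grip": 0},
  {"linear": [0,0,0],"twist": [0,0,-0.1231],"grip": 0},
  {"linear": [0,0,0],"twist": [0,0,-0.1231],"grip": 0},
  {"linear": [0,0,0],"twist": [0,0,-0.1231],"grip": 0},
  {"linear": [-1.5,-0.4,0],"twist": [0,0,0],"grip": 0},
  {"linear": [-1.46,-0.39,0],"twist": [0,0,0],"grip": 0},
  {"linear": [0,0,1.4],"twist": [0,0,0],"grip": 0},
  {"linear": [0,0,0],"twist": [0,0,0],"grip": 0},
  {"linear": [0,0,0],"twist": [0,0,0],"grip": 0},
])

```text
time_s: 9.98
tool_pos: [0.5194, -0.0309, 0.1501]
orientation: [-0.0, -0.095, 0.995, -0.001]
ft_force: [-1.2, 0.2, -0.6]
opening: 0.295
```

Run:
```python
from h import *
s=bot.observe();print({k:np.round(v,4) for k,v in s.items() if k in("time_s","tool_pos","orientation","ft_force","moment","qpos")})
q=s["orientation"];R=Ro.from_quat(q[[1,2,3,0]]).as_matrix();print(R.round(4),np.degrees(np.arctan2(R[1,0],R[0,0])))
im=bot.get_image("wrist");cv2.imwrite("pics/w6.png",im)
json.dump([list(s["tool_pos"]),list(s["orientation"])],open("w6.json","w"))
tp=(s["tool_pos"],s["orientation"])
for h in(.1027,.0827):print(proj("wrist",s["tool_pos"]+R@[0,0,h],tp))
print(proj("wrist",[.5172,-.0306,.037],tp))
x,y=195,150
cv2.imwrite("pics/c6.png",grid(crop(im,x,y,130,95,6),x,y,6))
```

```text
{'time_s': np.float64(9.9833), 'qpos': array([ 0.6067,  0.6922, -0.9505,  1.8782,  0.6971,  0.9446,  1.0886]), 'tool_pos': array([ 0.5194, -0.0309,  0.1501]), 'orientation': array([-0.000e+00, -9.500e-02,  9.955e-01, -5.000e-04]), 'ft_force': array([-1.2073,  0.2231, -0.6124]), 'moment': array([ 0.0511, -0.0059, -0.0146])}
[[-9.820e-01 -1.891e-01  0.000e+00]
 [-1.891e-01  9.820e-01 -1.000e-03]
 [ 2.000e-04 -1.000e-03 -1.000e+00]] -169.10062079608943
[254.86302311 191.41784001]
[254.73040738 199.5501669 ]
[255.9784165  185.20429409]
```

View pics/c6.png

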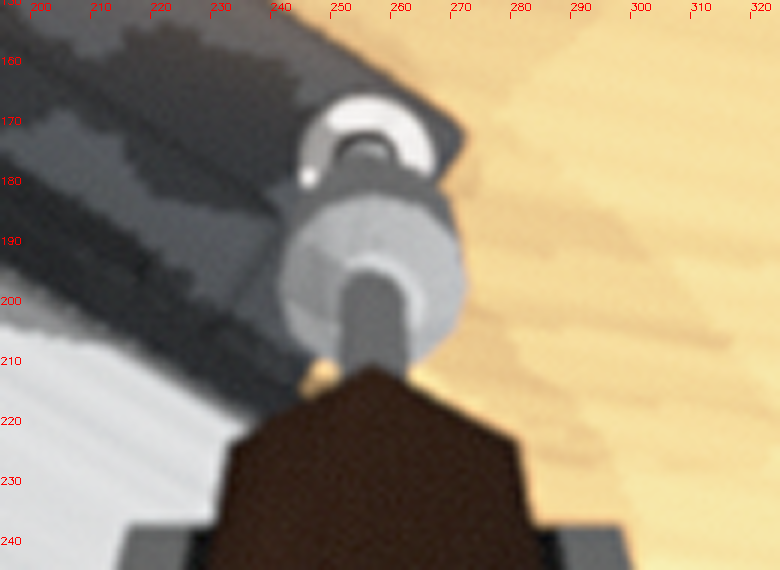

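```bash
for i in 1 2; do python3 - <<'E'
from h import *
c=cal("wrist");print(c["cx"],c["cy"],c["fx"],c["T_tool_cam"].round(5).tolist())
for n in("w3","w5","w6"):
    tp=L(n+".json");q=np.array(tp[1]);R=Ro.from_quat(q[[1,2,3,0]]).as_matrix()
    print(n,[proj("wrist",tp[0]+R@[0,0,h],tp).round(1).tolist() for h in(.1027,.0827)],np.linalg.norm(q))
E
done
```

```text
256.94180584087127 191.94556771353732 325.57674126139796 [[-0.00052, -0.95462, -0.29782, 0.07594], [1.0, -0.00087, 0.00105, 0.00137], [-0.00126, -0.29782, 0.95462, -0.14211], [0.0, 0.0, 0.0, 1.0]]
w3 [[254.9, 191.4], [254.7, 199.6]] 1.0
w5 [[254.9, 191.4], [254.7, 199.6]] 1.0
w6 [[254.9, 191.4], [254.7, 199.6]] 1.0
256.94180584087127 191.94556771353732 325.57674126139796 [[-0.00052, -0.95462, -0.29782, 0.07594], [1.0, -0.00087, 0.00105, 0.00137], [-0.00126, -0.29782, 0.95462, -0.14211], [0.0, 0.0, 0.0, 1.0]]
w3 [[254.9, 191.4], [254.7, 199.6]] 1.0
w5 [[254.9, 191.4], [254.7, 199.6]] 1.0
w6 [[254.9, 191.4], [254.7, 199.6]] 1.0
```

Emit:
jog_arm([
  {"linear": [0.02,-0.09,0.3],"twist": [0,0,0],"grip": 0},
  {"linear": [0,0,0.3],"twist": [0,0,0],"grip": 0},
  {"linear": [0,0,0.2],"twist": [0,0,0],"grip": 0},
  {"linear": [0,0,0.1],"twist": [0,0,0],"grip": 0},
  {"linear": [0,0,0.1],"twist": [0,0,0],"grip": 0},
  {"linear": [0,0,0.1],"twist": [0,0,0],"grip": 0},
  {"linear": [0,0,0.05],"twist": [0,0,0],"grip": 0},
  {"linear": [0,0,0],"twist": [0,0,0],"grip": 0},
  {"linear": [0,0,0],"twist": [0,0,0],"grip": 0},
])

```text
time_s: 10.78
tool_pos: [0.5195, -0.0315, 0.1378]
orientation: [0.0, -0.095, 0.995, 0.0]
ft_force: [0.6, 0.3, -1.1]
opening: 0.295
```

Emit:
jog_arm([
  {"linear": [0,0,0.05],"twist": [0,0,0],"grip": 0},
  {"linear": [0,0,0.05],"twist": [0,0,0],"grip": 0},
  {"linear": [0,0,0.05],"twist": [0,0,0],"grip": 0},
  {"linear": [0,0,0.05],"twist": [0,0,0],"grip": 0},
  {"linear": [0,0,0],"twist": [0,0,0],"grip": 0},
  {"linear": [0,0,0],"twist": [0,0,0],"grip": 0},
])

```text
time_s: 11.28
tool_pos: [0.5194, -0.0316, 0.1358]
orientation: [-0.0, -0.095, 0.995, -0.0]
ft_force: [-1.0, -0.3, -1.4]
opening: 0.294
```

Emit:
jog_arm([
  {"linear": [0,0,0.1],"twist": [0,0,0],"grip": 0},
  {"linear": [0,0,0.1],"twist": [0,0,0],"grip": 0},
  {"linear": [0,0,0.1],"twist": [0,0,0],"grip": 0},
  {"linear": [0,0,0],"twist": [0,0,0],"grip": 0},
  {"linear": [0,0,0],"twist": [0,0,0],"grip": 0},
])

```text
time_s: 11.7
tool_pos: [0.5194, -0.0316, 0.1327]
orientation: [-0.0, -0.095, 0.995, -0.0]
ft_force: [-0.8, -0.2, -1.4]
opening: 0.298
```

Seated around the head with no contact force. Now find the bottom in small steps.

Emit:
jog_arm([
  {"linear": [0,0,0.05],"twist": [0,0,0],"grip": 0},
  {"linear": [0,0,0.05],"twist": [0,0,0],"grip": 0},
  {"linear": [0,0,0],"twist": [0,0,0],"grip": 0},
  {"linear": [0,0,0],"twist": [0,0,0],"grip": 0},
])

```text
time_s: 12.03
tool_pos: [0.5195, -0.0316, 0.132]
orientation: [0.0, -0.095, 0.995, -0.0]
ft_force: [-0.3, -1.0, -0.5]
opening: 0.296
```

Emit:
jog_arm([
  {"linear": [0,0,0.04],"twist": [0,0,0],"grip": 0},
  {"linear": [0,0,0],"twist": [0,0,0],"grip": 0},
  {"linear": [0,0,0],"twist": [0,0,0],"grip": 0},
])

```text
time_s: 12.28
tool_pos: [0.5196, -0.0315, 0.1318]
orientation: [0.0, -0.095, 0.995, -0.0]
ft_force: [-0.6, -0.0, 3.5]
opening: 0.295
```

Emit:
jog_arm([
  {"linear": [0,0,0.03],"twist": [0,0,0],"grip": 0},
  {"linear": [0,0,0],"twist": [0,0,0],"grip": 0},
  {"linear": [0,0,0],"twist": [0,0,0],"grip": 0},
])

```text
time_s: 12.53
tool_pos: [0.5196, -0.0315, 0.1317]
orientation: [0.0, -0.095, 0.995, -0.0]
ft_force: [-1.6, -0.7, 4.8]
opening: 0.297
```

Emit:
jog_arm([
  {"linear": [0,0,0.03],"twist": [0,0,0],"grip": 0},
  {"linear": [0,0,0],"twist": [0,0,0],"grip": 0},
  {"linear": [0,0,0],"twist": [0,0,0],"grip": 0},
])

```text
time_s: 12.78
tool_pos: [0.5197, -0.0314, 0.1316]
orientation: [0.0, -0.095, 0.995, -0.0]
ft_force: [-1.1, -0.4, 6.7]
opening: 0.295
```

Emit:
jog_arm([
  {"linear": [0,0,0.08],"twist": [0,0,0],"grip": 0},
  {"linear": [0,0,0.08],"twist": [0,0,0],"grip": 0},
  {"linear": [0,0,0],"twist": [0,0,0],"grip": 0},
  {"linear": [0,0,0],"twist": [0,0,0],"grip": 0},
])

```text
time_s: 13.12
tool_pos: [0.52, -0.0313, 0.1312]
orientation: [0.001, -0.095, 0.995, -0.001]
ft_force: [-2.8, -1.3, 13.3]
opening: 0.293
```

Emit:
jog_arm([
  {"linear": [0,0,0.06],"twist": [0,0,0],"grip": 0},
  {"linear": [0,0,0],"twist": [0,0,0.08],"grip": 0},
  {"linear": [0,0,0],"twist": [0,0,0.08],"grip": 0},
  {"linear": [0,0,0],"twist": [0,0,0.08],"grip": 0},
  {"linear": [0,0,0.005],"twist": [0,0,0.08],"grip": 0},
  {"linear": [0,0,0.005],"twist": [0,0,0.08],"grip": 0},
  {"linear": [0,0,0.005],"twist": [0,0,0.08],"grip": 0},
  {"linear": [0,0,0.005],"twist": [0,0,0.08],"grip": 0},
  {"linear": [0,0,0],"twist": [0,0,0],"grip": 0},
])

```text
time_s: 13.87
tool_pos: [0.5202, -0.0321, 0.1308]
orientation: [0.001, 0.185, 0.983, -0.001]
ft_force: [-2.5, -2.5, 16.0]
opening: 0.29
```

```bash
cat > st.py <<'E'
from h import *
s=bot.observe();print({k:np.round(v,4).tolist() for k,v in s.items() if k in("time_s","tool_pos","ft_force","moment","qpos","opening")})
q=s["orientation"];R=Ro.from_quat(q[[1,2,3,0]]).as_matrix();print("psi",np.degrees(np.arctan2(R[1,0],R[0,0])).round(2),"z",R[:,2].round(4))
E
python3 st.py
```

```text
{'time_s': 13.8667, 'qpos': [0.5127, 0.6609, -0.776, 1.8995, 0.6229, 0.8373, 0.6051], 'tool_pos': [0.5202, -0.0321, 0.1308], 'ft_force': [-2.477, -2.5392, 15.9855], 'moment': [-0.7533, 1.0634, -0.0276], 'opening': 0.2897}
psi 158.7 z [ 0.0023 -0.0035 -1.    ]
```

Emit:
jog_arm([
  {"linear": [0,-0.03,0.006],"twist": [0,0,0.1],"grip": 0},
  {"linear": [0,-0.03,0.006],"twist": [0,0,0.1],"grip": 0},
  {"linear": [0,-0.03,0.006],"twist": [0,0,0.1],"grip": 0},
  {"linear": [0,-0.03,0.006],"twist": [0,0,0.1],"grip": 0},
  {"linear": [0,-0.018,0.006],"twist": [0,0,0.1],"grip": 0},
  {"linear": [0,-0.018,0.006],"twist": [0,0,0.1],"grip": 0},
  {"linear": [0,-0.018,0.006],"twist": [0,0,0.1],"grip": 0},
  {"linear": [0,-0.018,0.006],"twist": [0,0,0.1],"grip": 0},
  {"linear": [0,-0.018,0.006],"twist": [0,0,0.1],"grip": 0},
  {"linear": [0,-0.018,0.006],"twist": [0,0,0.1],"grip": 0},
])

```text
time_s: 14.7
tool_pos: [0.5189, -0.0338, 0.1302]
orientation: [0.002, 0.634, 0.773, -0.0]
ft_force: [-3.3, -2.5, 15.2]
opening: 0.294
```

```bash
python3 st.py
```

```text
{'time_s': 14.7, 'qpos': [0.35, 0.5898, -0.4964, 1.9085, 0.4073, 0.7409, -0.1836], 'tool_pos': [0.5189, -0.0338, 0.1302], 'ft_force': [-3.3476, -2.4982, 15.2475], 'moment': [-0.6995, 1.0342, 0.1043], 'opening': 0.2944}
psi 101.28 z [ 0.0028 -0.0024 -1.    ]
```

Emit:
jog_arm([
  {"linear": [0,-0.018,0.0065],"twist": [0,0,0.1],"grip": 0},
  {"linear": [0,-0.018,0.0065],"twist": [0,0,0.1],"grip": 0},
  {"linear": [0,-0.018,0.0065],"twist": [0,0,0.1],"grip": 0},
  {"linear": [0,-0.018,0.0065],"twist": [0,0,0.1],"grip": 0},
  {"linear": [0,-0.018,0.0065],"twist": [0,0,0.1],"grip": 0},
  {"linear": [0,-0.018,0.0065],"twist": [0,0,0.1],"grip": 0},
  {"linear": [0,-0.018,0.0065],"twist": [0,0,0.1],"grip": 0},
  {"linear": [0,-0.018,0.0065],"twist": [0,0,0.1],"grip": 0},
  {"linear": [0,-0.018,0.0065],"twist": [0,0,0.1],"grip": 0},
  {"linear": [0,-0.018,0.0065],"twist": [0,0,0.1],"grip": 0},
])

```text
time_s: 15.53
tool_pos: [0.5172, -0.0338, 0.1296]
orientation: [0.002, 0.927, 0.374, 0.001]
ft_force: [-3.9, -2.1, 15.6]
opening: 0.294
```

```bash
python3 st.py
```

```text
{'time_s': 15.5333, 'qpos': [0.1613, 0.5514, -0.207, 1.9195, 0.1748, 0.6849, -0.9545], 'tool_pos': [0.5172, -0.0338, 0.1296], 'ft_force': [-3.862, -2.0958, 15.6296], 'moment': [-0.6962, 1.0581, -0.0339], 'opening': 0.2943}
psi 43.98 z [ 0.0029 -0.0023 -1.    ]
```

Emit:
jog_arm([
  {"linear": [0,-0.018,0.0065],"twist": [0,0,0.1],"grip": 0},
  {"linear": [0,-0.018,0.0065],"twist": [0,0,0.1],"grip": 0},
  {"linear": [0,-0.018,0.0065],"twist": [0,0,0.1],"grip": 0},
  {"linear": [0,-0.018,0.0065],"twist": [0,0,0.1],"grip": 0},
  {"linear": [0,-0.018,0.0065],"twist": [0,0,0.1],"grip": 0},
  {"linear": [0,-0.018,0.0065],"twist": [0,0,0.1],"grip": 0},
  {"linear": [0,-0.018,0.0065],"twist": [0,0,0.1],"grip": 0},
  {"linear": [0,-0.018,0.0065],"twist": [0,0,0.1],"grip": 0},
  {"linear": [0,-0.018,0.0065],"twist": [0,0,0.1],"grip": 0},
  {"linear": [0,-0.018,0.0065],"twist": [0,0,0.1],"grip": 0},
])

```text
time_s: 16.37
tool_pos: [0.5162, -0.0326, 0.129]
orientation: [0.001, 0.993, -0.116, 0.001]
ft_force: [-3.6, -1.8, 17.0]
opening: 0.294
```

```bash
python3 st.py
```

```text
{'time_s': 16.3667, 'qpos': [-0.0385, 0.5451, 0.0861, 1.9286, -0.0689, 0.6686, -1.714], 'tool_pos': [0.5162, -0.0326, 0.129], 'ft_force': [-3.6267, -1.7726, 17.0377], 'moment': [-0.7695, 1.3451, -0.0286], 'opening': 0.2944}
psi -13.32 z [ 0.002 -0.002 -1.   ]
```

Emit:
jog_arm([
  {"linear": [0,-0.018,0.006],"twist": [0,0,0.1],"grip": 0},
  {"linear": [0,-0.018,0.006],"twist": [0,0,0.1],"grip": 0},
  {"linear": [0,-0.018,0.006],"twist": [0,0,0.1],"grip": 0},
  {"linear": [0,-0.018,0.006],"twist": [0,0,0.1],"grip": 0},
  {"linear": [0,-0.018,0.006],"twist": [0,0,0.1],"grip": 0},
  {"linear": [0,-0.018,0.006],"twist": [0,0,0.1],"grip": 0},
  {"linear": [0,-0.018,0.006],"twist": [0,0,0.1],"grip": 0},
  {"linear": [0,-0.018,0.006],"twist": [0,0,0.1],"grip": 0},
  {"linear": [0,-0.018,0.006],"twist": [0,0,0.1],"grip": 0},
  {"linear": [0,-0.018,0.006],"twist": [0,0,0.1],"grip": 0},
])

```text
time_s: 17.2
tool_pos: [0.5168, -0.0309, 0.1284]
orientation: [-0.0, 0.816, -0.578, 0.001]
ft_force: [-4.4, -1.1, 19.0]
opening: 0.295
```

```bash
python3 st.py
```

```text
{'time_s': 17.2, 'qpos': [-0.2352, 0.5718, 0.38, 1.933, -0.3186, 0.694, -2.4662], 'tool_pos': [0.5168, -0.0309, 0.1284], 'ft_force': [-4.4484, -1.1019, 18.9677], 'moment': [-0.4446, 1.5486, 0.0006], 'opening': 0.2953}
psi -70.6 z [ 1.1e-03 -5.0e-04 -1.0e+00]
```

Emit:
jog_arm([
  {"linear": [0,0,-0.4],"twist": [0,0,0],"grip": 0},
  {"linear": [0,0,-0.5],"twist": [0,0,0],"grip": 0},
  {"linear": [0,0,-0.7],"twist": [0,0,0],"grip": 0},
  {"linear": [0,0,-0.7],"twist": [0,0,0],"grip": 0},
  {"linear": [0,0,0],"twist": [0,0,0],"grip": 0},
])

```text
time_s: 17.62
tool_pos: [0.5179, -0.0294, 0.1501]
orientation: [-0.001, 0.818, -0.576, 0.001]
ft_force: [-0.1, 0.1, -1.0]
opening: 0.295
```

```bash
python3 st.py
```

```text
{'time_s': 17.6167, 'qpos': [-0.2499, 0.5408, 0.3961, 1.9107, -0.2985, 0.7447, -2.4813], 'tool_pos': [0.5179, -0.0294, 0.1501], 'ft_force': [-0.1211, 0.1025, -1.0023], 'moment': [0.0016, -0.0201, 0.0196], 'opening': 0.2951}
psi -70.29 z [ 2.8e-03  4.0e-04 -1.0e+00]
```

Emit:
jog_arm([
  {"linear": [0,0.019,0],"twist": [0,0,-0.11],"grip": 0},
  {"linear": [0,0.019,0],"twist": [0,0,-0.11],"grip": 0},
  {"linear": [0,0.019,0],"twist": [0,0,-0.11],"grip": 0},
  {"linear": [0,0.019,0],"twist": [0,0,-0.11],"grip": 0},
  {"linear": [0,0.019,0],"twist": [0,0,-0.11],"grip": 0},
  {"linear": [0,0.019,0],"twist": [0,0,-0.11],"grip": 0},
  {"linear": [0,0.019,0],"twist": [0,0,-0.11],"grip": 0},
  {"linear": [0,0.019,0],"twist": [0,0,-0.11],"grip": 0},
  {"linear": [0,0.019,0],"twist": [0,0,-0.11],"grip": 0},
  {"linear": [0,0.019,0],"twist": [0,0,-0.11],"grip": 0},
  {"linear": [0,0.019,0],"twist": [0,0,-0.11],"grip": 0},
  {"linear": [0,0.019,0],"twist": [0,0,-0.11],"grip": 0},
  {"linear": [0,0.019,0],"twist": [0,0,-0.11],"grip": 0},
  {"linear": [0,0.019,0],"twist": [0,0,-0.11],"grip": 0},
  {"linear": [0,0.019,0],"twist": [0,0,-0.11],"grip": 0},
  {"linear": [0,0.019,0],"twist": [0,0,-0.11],"grip": 0},
  {"linear": [0,0.019,0],"twist": [0,0,-0.11],"grip": 0},
  {"linear": [0,0.019,0],"twist": [0,0,-0.11],"grip": 0},
  {"linear": [0,0.019,0],"twist": [0,0,-0.11],"grip": 0},
  {"linear": [0,0.019,0],"twist": [0,0,-0.11],"grip": 0},
])

```text
time_s: 19.28
tool_pos: [0.5162, -0.0328, 0.1488]
orientation: [-0.0, 0.883, 0.47, -0.0]
ft_force: [0.9, -0.3, -0.9]
opening: 0.296
```

```bash
python3 st.py
```

```text
{'time_s': 19.2833, 'qpos': [0.1883, 0.526, -0.2463, 1.9001, 0.1828, 0.7372, -0.7549], 'tool_pos': [0.5162, -0.0328, 0.1488], 'ft_force': [0.9138, -0.2682, -0.9024], 'moment': [-0.0211, 0.0081, 0.0091], 'opening': 0.2958}
psi 56.02 z [-2.e-04  2.e-04 -1.e+00]
```

Emit:
jog_arm([
  {"linear": [0,0.07,0.4],"twist": [0,0,0],"grip": 0},
  {"linear": [0,0,0.4],"twist": [0,0,0],"grip": 0},
  {"linear": [0,0,0.3],"twist": [0,0,0],"grip": 0},
  {"linear": [0,0,0.2],"twist": [0,0,0],"grip": 0},
  {"linear": [0,0,0.15],"twist": [0,0,0],"grip": 0},
  {"linear": [0,0,0],"twist": [0,0,0],"grip": 0},
  {"linear": [0,0,0],"twist": [0,0,0],"grip": 0},
])

```text
time_s: 19.87
tool_pos: [0.5168, -0.0331, 0.1344]
orientation: [-0.0, 0.884, 0.467, -0.0]
ft_force: [0.3, 0.1, -2.2]
opening: 0.296
```

Emit:
jog_arm([
  {"linear": [0,0,0.1],"twist": [0,0,0],"grip": 0},
  {"linear": [0,0,0.1],"twist": [0,0,0],"grip": 0},
  {"linear": [0,0,0.05],"twist": [0,0,0],"grip": 0},
  {"linear": [0,0,0],"twist": [0,0,0],"grip": 0},
  {"linear": [0,0,0],"twist": [0,0,0],"grip": 0},
])

```text
time_s: 20.28
tool_pos: [0.5169, -0.0333, 0.1319]
orientation: [0.0, 0.884, 0.467, 0.0]
ft_force: [-0.7, -0.2, -1.8]
opening: 0.295
```

Emit:
jog_arm([
  {"linear": [0,0,0.1],"twist": [0,0,0],"grip": 0},
  {"linear": [0,0,0.08],"twist": [0,0,0],"grip": 0},
  {"linear": [0,0,0],"twist": [0,0,0],"grip": 0},
  {"linear": [0,0,0],"twist": [0,0,0],"grip": 0},
])

```text
time_s: 20.62
tool_pos: [0.5168, -0.0333, 0.1301]
orientation: [0.0, 0.884, 0.467, -0.0]
ft_force: [-0.2, -1.3, -1.6]
opening: 0.297
```

Emit:
jog_arm([
  {"linear": [0,0,0.05],"twist": [0,0,0],"grip": 0},
  {"linear": [0,0,0.05],"twist": [0,0,0],"grip": 0},
  {"linear": [0,0,0],"twist": [0,0,0],"grip": 0},
  {"linear": [0,0,0],"twist": [0,0,0],"grip": 0},
])

```text
time_s: 20.95
tool_pos: [0.5169, -0.0333, 0.1293]
orientation: [0.0, 0.884, 0.467, 0.0]
ft_force: [0.8, -1.7, 0.1]
opening: 0.296
```

Emit:
jog_arm([
  {"linear": [0,0,0.08],"twist": [0,0,0],"grip": 0},
  {"linear": [0,0,0.08],"twist": [0,0,0],"grip": 0},
  {"linear": [0,0,0.08],"twist": [0,0,0],"grip": 0},
  {"linear": [0,0,0],"twist": [0,0,0],"grip": 0},
  {"linear": [0,0,0],"twist": [0,0,0],"grip": 0},
])

```text
time_s: 21.37
tool_pos: [0.5172, -0.0331, 0.1287]
orientation: [0.001, 0.884, 0.467, 0.0]
ft_force: [-2.7, -1.1, 12.2]
opening: 0.297
```

Emit:
jog_arm([
  {"linear": [0,0,0.06],"twist": [0,0,0],"grip": 0},
  {"linear": [0,-0.018,0],"twist": [0,0,0.1],"grip": 0},
  {"linear": [0,-0.018,0.003],"twist": [0,0,0.1],"grip": 0},
  {"linear": [0,-0.018,0.006],"twist": [0,0,0.1],"grip": 0},
  {"linear": [0,-0.018,0.006],"twist": [0,0,0.1],"grip": 0},
  {"linear": [0,-0.018,0.006],"twist": [0,0,0.1],"grip": 0},
  {"linear": [0,-0.018,0.006],"twist": [0,0,0.1],"grip": 0},
  {"linear": [0,-0.018,0.006],"twist": [0,0,0.1],"grip": 0},
  {"linear": [0,-0.018,0.006],"twist": [0,0,0.1],"grip": 0},
  {"linear": [0,-0.018,0.006],"twist": [0,0,0.1],"grip": 0},
  {"linear": [0,-0.018,0.006],"twist": [0,0,0.1],"grip": 0},
])

```text
time_s: 22.28
tool_pos: [0.5172, -0.0326, 0.1281]
orientation: [0.001, 1.0, -0.016, 0.002]
ft_force: [-2.9, -1.4, 14.3]
opening: 0.295
```

```bash
python3 st.py
```

```text
{'time_s': 22.2833, 'qpos': [-0.0207, 0.5464, 0.0604, 1.9275, -0.0492, 0.6654, -1.5339], 'tool_pos': [0.5172, -0.0326, 0.1281], 'ft_force': [-2.9276, -1.3656, 14.3114], 'moment': [-0.7711, 0.8756, 0.0076], 'opening': 0.2953}
psi -1.87 z [ 0.0036 -0.0011 -1.    ]
```

Emit:
jog_arm([
  {"linear": [0,-0.018,0.007],"twist": [0,0,0.1],"grip": 0},
  {"linear": [0,-0.018,0.007],"twist": [0,0,0.1],"grip": 0},
  {"linear": [0,-0.018,0.007],"twist": [0,0,0.1],"grip": 0},
  {"linear": [0,-0.018,0.007],"twist": [0,0,0.1],"grip": 0},
  {"linear": [0,-0.018,0.007],"twist": [0,0,0.1],"grip": 0},
  {"linear": [0,-0.018,0.007],"twist": [0,0,0.1],"grip": 0},
  {"linear": [0,-0.018,0.007],"twist": [0,0,0.1],"grip": 0},
  {"linear": [0,-0.018,0.007],"twist": [0,0,0.1],"grip": 0},
  {"linear": [0,-0.018,0.007],"twist": [0,0,0.1],"grip": 0},
  {"linear": [0,-0.018,0.007],"twist": [0,0,0.1],"grip": 0},
  {"linear": [0,-0.018,0.007],"twist": [0,0,0.1],"grip": 0},
  {"linear": [0,0,0],"twist": [0,0,0],"grip": 0},
  {"linear": [0,0,0],"twist": [0,0,0],"grip": 0},
])

```text
time_s: 23.37
tool_pos: [0.5174, -0.0316, 0.1273]
orientation: [0.0, 0.845, -0.535, 0.001]
ft_force: [-4.4, -2.8, 16.6]
opening: 0.296
```

```bash
python3 st.py
```

```text
{'time_s': 23.3667, 'qpos': [-0.2368, 0.5744, 0.3841, 1.9333, -0.3231, 0.6914, -2.3568], 'tool_pos': [0.5174, -0.0316, 0.1273], 'ft_force': [-4.3524, -2.8156, 16.6391], 'moment': [-0.8055, 1.2258, 0.0436], 'opening': 0.2963}
psi -64.64 z [ 0.0022 -0.0014 -1.    ]
```

Emit:
jog_arm([
  {"linear": [0,0,-0.4],"twist": [0,0,0],"grip": 0},
  {"linear": [0,0,-0.6],"twist": [0,0,0],"grip": 0},
  {"linear": [0,0,-1],"twist": [0,0,0],"grip": 0},
  {"linear": [0,0,-2],"twist": [0,0,0],"grip": 0},
  {"linear": [0,0,-3],"twist": [0,0,-0.11],"grip": 0},
  {"linear": [0,0,-3],"twist": [0,0,-0.11],"grip": 0},
  {"linear": [0,0,-3],"twist": [0,0,-0.11],"grip": 0},
  {"linear": [0,0,0],"twist": [0,0,-0.11],"grip": 0},
  {"linear": [0,0,0],"twist": [0,0,-0.11],"grip": 0},
  {"linear": [0,0,0],"twist": [0,0,-0.11],"grip": 0},
  {"linear": [0,0,0],"twist": [0,0,-0.11],"grip": 0},
  {"linear": [0,0,0],"twist": [0,0,-0.11],"grip": 0},
  {"linear": [0,0,0],"twist": [0,0,-0.11],"grip": 0},
  {"linear": [0,0,0],"twist": [0,0,-0.11],"grip": 0},
  {"linear": [0,0,0],"twist": [0,0,-0.11],"grip": 0},
  {"linear": [0,0,0],"twist": [0,0,-0.11],"grip": 0},
  {"linear": [0,0,0],"twist": [0,0,-0.11],"grip": 0},
  {"linear": [0,0,0],"twist": [0,0,-0.11],"grip": 0},
  {"linear": [0,0,0],"twist": [0,0,-0.11],"grip": 0},
  {"linear": [0,0,0],"twist": [0,0,-0.11],"grip": 0},
])

```text
time_s: 25.03
tool_pos: [0.5166, -0.0293, 0.255]
orientation: [-0.0, 0.949, 0.314, -0.0]
ft_force: [-0.8, 0.0, -1.6]
opening: 0.295
```

Emit:
jog_arm([
  {"linear": [0,0,0],"twist": [0,0,-0.11],"grip": 0},
  {"linear": [0,0,0],"twist": [0,0,-0.11],"grip": 0},
  {"linear": [0,0,0],"twist": [0,0,-0.11],"grip": 0},
  {"linear": [0,0,0],"twist": [0,0,-0.11],"grip": 0},
  {"linear": [0,0,0],"twist": [0,0,-0.11],"grip": 0},
  {"linear": [0,0,0],"twist": [0,0,-0.11],"grip": 0},
  {"linear": [0,0,0],"twist": [0,0,-0.11],"grip": 0},
  {"linear": [0,0,0],"twist": [0,0,-0.08],"grip": 0},
  {"linear": [0,0,0],"twist": [0,0,0],"grip": 0},
  {"linear": [0,0,0],"twist": [0,0,0],"grip": 0},
])

```text
time_s: 25.87
tool_pos: [0.5167, -0.0297, 0.2549]
orientation: [-0.0, 0.738, 0.674, 0.0]
ft_force: [-1.2, -0.3, -1.5]
opening: 0.294
```

```bash
cat >> st.py <<'E'
T=np.array([.5147,.2709,0]);d=R.T@(np.array([T[0],T[1],s["tool_pos"][2]])-s["tool_pos"]);print("to stand, tool cm",(d*100).round(2))
E
python3 st.py
python3 - <<'E'
from h import *
s=bot.observe();im=bot.get_image("wrist");cv2.imwrite("pics/w7.png",im)
json.dump([list(s["tool_pos"]),list(s["orientation"])],open("w7.json","w"))
tp=(s["tool_pos"],s["orientation"])
c=np.array([.5178,-.031,.0335]);p=proj("wrist",c,tp);print(p)
x,y=200,140
cv2.imwrite("pics/c7.png",np.hstack([grid(crop(im,x,y,100,90,4),x,y,4),cv2.resize(im,(400,360))]))
E
```

```text
{'time_s': 25.8667, 'qpos': [0.1547, 0.391, -0.1979, 1.7645, 0.0889, 0.9952, -0.1674], 'tool_pos': [0.5167, -0.0297, 0.2549], 'ft_force': [-1.2296, -0.2866, -1.4597], 'moment': [0.0074, -0.0462, 0.001], 'opening': 0.2936}
psi 84.83 z [-4.e-04  5.e-04 -1.e+00]
to stand, tool cm [ 2.992e+01 -2.910e+00  1.000e-02]
[258.4340015  163.25246262]
```

View pics/c7.png

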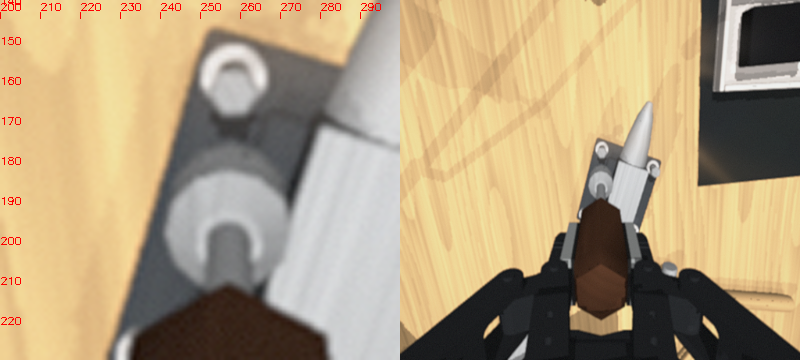

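Emit:
jog_arm([
  {"linear": [3,-0.29,0],"twist": [0,0,0],"grip": 0},
  {"linear": [3,-0.29,0],"twist": [0,0,0],"grip": 0},
  {"linear": [3,-0.29,0],"twist": [0,0,0],"grip": 0},
  {"linear": [3,-0.29,0],"twist": [0,0,0],"grip": 0},
  {"linear": [3,-0.29,0],"twist": [0,0,0],"grip": 0},
  {"linear": [3,-0.29,0],"twist": [0,0,0],"grip": 0},
  {"linear": [3,-0.29,0],"twist": [0,0,0],"grip": 0},
  {"linear": [3,-0.29,0],"twist": [0,0,0],"grip": 0},
  {"linear": [3,-0.29,0],"twist": [0,0,0],"grip": 0},
  {"linear": [2.9,-0.29,0],"twist": [0,0,0],"grip": 0},
  {"linear": [0,0,0],"twist": [0,0,0],"grip": 0},
  {"linear": [0,0,0],"twist": [0,0,0],"grip": 0},
  {"linear": [0,0,0],"twist": [0,0,0],"grip": 0},
])

```text
time_s: 27.0
tool_pos: [0.5144, 0.2696, 0.2546]
orientation: [0.0, 0.738, 0.675, -0.001]
ft_force: [0.5, -0.8, -1.0]
opening: 0.294
```

```bash
python3 st.py
```

```text
{'time_s': 27.0, 'qpos': [-0.3669, 0.4939, -0.2417, 1.5926, 0.1309, 1.072, -0.7333], 'tool_pos': [0.5144, 0.2696, 0.2546], 'ft_force': [0.4821, -0.8279, -1.0034], 'moment': [0.0004, -0.0605, 0.0369], 'opening': 0.2945}
psi 84.87 z [-3.0e-04 -1.6e-03 -1.0e+00]
to stand, tool cm [ 0.13  0.01 -0.  ]
```

Emit:
jog_arm([
  {"linear": [0.12,0,2],"twist": [0,0,0],"grip": 0},
  {"linear": [0,0,2.5],"twist": [0,0,0],"grip": 0},
  {"linear": [0,0,2.5],"twist": [0,0,0],"grip": 0},
  {"linear": [0,0,1.5],"twist": [0,0,0],"grip": 0},
  {"linear": [0,0,0.5],"twist": [0,0,0],"grip": 0},
  {"linear": [0,0,0.4],"twist": [0,0,0],"grip": 0},
  {"linear": [0,0,0.3],"twist": [0,0,0],"grip": 0},
  {"linear": [0,0,0.3],"twist": [0,0,0],"grip": 0},
  {"linear": [0,0,0],"twist": [0,0,0],"grip": 0},
  {"linear": [0,0,0],"twist": [0,0,0],"grip": 0},
])

```text
time_s: 27.83
tool_pos: [0.515, 0.2717, 0.1556]
orientation: [0.0, 0.738, 0.675, 0.001]
ft_force: [0.4, 0.5, -1.7]
opening: 0.3
```

Emit:
jog_arm([
  {"linear": [-0.05,0,0.3],"twist": [0,0,0],"grip": 0},
  {"linear": [0,0,0.4],"twist": [0,0,0],"grip": 0},
  {"linear": [0,0,0.4],"twist": [0,0,0],"grip": 0},
  {"linear": [0,0,0],"twist": [0,0,0],"grip": 0},
  {"linear": [0,0,0],"twist": [0,0,0],"grip": 0},
])

```text
time_s: 28.25
tool_pos: [0.5142, 0.2709, 0.1434]
orientation: [-0.0, 0.738, 0.675, -0.0]
ft_force: [0.3, 0.3, -0.7]
opening: 0.3
```

Emit:
jog_arm([
  {"linear": [0,0,0.6],"twist": [0,0,0],"grip": 0},
  {"linear": [0,0,0.6],"twist": [0,0,0],"grip": 0},
  {"linear": [0,0,0.6],"twist": [0,0,0],"grip": 0},
  {"linear": [0,0,0.5],"twist": [0,0,0],"grip": 0},
  {"linear": [0,0,0.3],"twist": [0,0,0],"grip": 0},
  {"linear": [0,0,0.15],"twist": [0,0,0],"grip": 0},
  {"linear": [0,0,0],"twist": [0,0,0],"grip": 0},
  {"linear": [0,0,0],"twist": [0,0,0],"grip": 0},
])

```text
time_s: 28.92
tool_pos: [0.5146, 0.2712, 0.1164]
orientation: [-0.0, 0.738, 0.675, 0.0]
ft_force: [0.1, 0.1, -1.9]
opening: 0.298
```

Nearly on the bottom; lower the last bit, release and withdraw.

Emit:
jog_arm([
  {"linear": [0,0,0.1],"twist": [0,0,0],"grip": 0},
  {"linear": [0,0,0],"twist": [0,0,0],"grip": 0},
  {"linear": [0,0,0],"twist": [0,0,0],"grip": 0.35},
  {"linear": [0,0,0],"twist": [0,0,0],"grip": 0.45},
  {"linear": [0,0,0],"twist": [0,0,0],"grip": 0.6},
  {"linear": [0,0,0],"twist": [0,0,0],"grip": 0.6},
  {"linear": [0,0,0],"twist": [0,0,0],"grip": 0.6},
  {"linear": [0,0,0],"twist": [0,0,0],"grip": 0.6},
  {"linear": [0,0,-1],"twist": [0,0,0],"grip": 0.6},
  {"linear": [0,0,-2],"twist": [0,0,0],"grip": 0.6},
  {"linear": [0,0,-3],"twist": [0,0,0],"grip": 0.6},
  {"linear": [0,0,-3],"twist": [0,0,0],"grip": 0.6},
  {"linear": [0,0,-3],"twist": [0,0,0],"grip": 0.6},
  {"linear": [0,0,-3],"twist": [0,0,0],"grip": 0.6},
  {"linear": [0,0,0],"twist": [0,0,0],"grip": 0.6},
  {"linear": [0,0,0],"twist": [0,0,0],"grip": 0.6},
])

```text
time_s: 30.25
tool_pos: [0.5154, 0.2718, 0.2682]
orientation: [0.001, 0.738, 0.675, 0.003]
ft_force: [0.0, 0.1, -1.1]
opening: 0.602
```

Run:
```python
from h import *
w=bot.get_image("wrist");s=bot.get_image("side");t=bot.get_image("top");print(bot.observe()["time_s"])
cv2.imwrite("pics/c8.png",np.vstack([np.hstack([cv2.resize(w,(400,300)),crop(s,225,235,100,75,4)]),np.hstack([crop(t,112,185,80,60,5)[:300,:400],grid(crop(s,230,175,80,60,5),230,175,5)])]))
```

```text
30.4
```

View pics/c8.png

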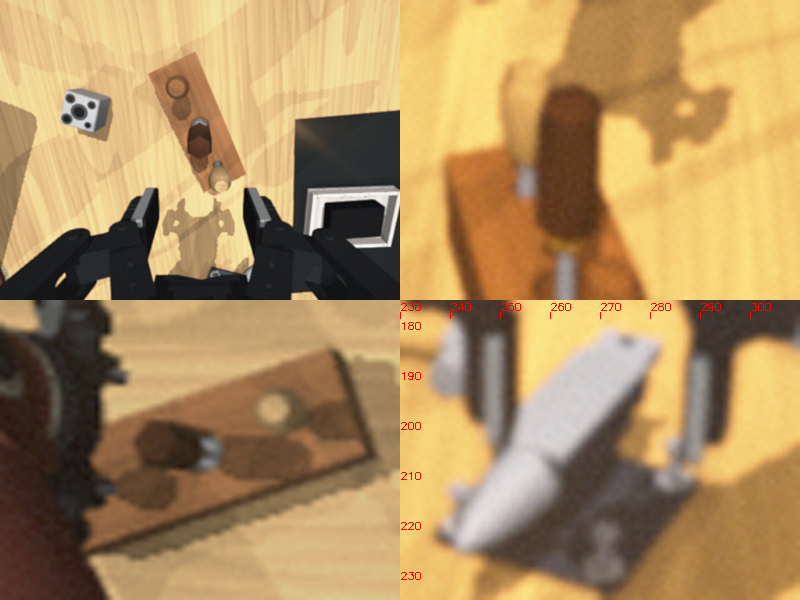

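```bash
python3 -c "
from rig import bot
print(bot.hand_in())"
```

```text
the job is handed in; nothing more can be done
None
```

The screw is in by about 3.6 mm, by my estimate, and the driver is back upright in its own hole in the stand. I handed the job in at about 30 s of robot time; no verdict is reported.

- **Which screw:** The high one was at the anvil's horn end, on the robot's side, at about (0.518, −0.031). Triangulating all four heads gave 39 mm for it and 31–34 mm for the others.
- **Driving:** I turned it in two clockwise strokes with one re-fit between them, about one turn in all. The force readings between moves showed about 15–20 N of pressure throughout.
- **Depth:** Tool height at similar pressure before and after gave about 3.6 mm, and the angle turned agrees. At the re-fit, tool height gave 2.5 mm against 2.4 mm from the angle. Both are indirect, because I did not measure the final head height in a picture.
- **Driver:** The last pictures show it standing in the middle hole as it did at the start, with the gripper open and clear. The neighbouring tools look unmoved.
- **Disagreements:**
  - My first readings of the screw head's flat angle ranged over about 40°. A fit to several pictures settled near −20°, and the socket then dropped on without force.
  - The wrist camera's reported calibration shifted by about 1.4 mm as the wrist turned. I allowed for that.

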